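# Match the lid's hinge knuckles to the case and hold for the pin

### The job

Push the open parts case square and flush into the corner of the two bench bars, then take its hinged lid out of the dowel rack and bring it down upright onto the case's hinge side, the steel leaves facing the case and without forcing it, so that its two knuckles sit between the case's three and all the holes line up for the hinge pin. Finish while still holding the lid there in the gripper, its weight in your hand and off the case, with the case still tight in the corner, so that a colleague can slide the pin through. Leave the other lid, the pin, the cup and the screwdriver alone.

Things in the scene. Friction and masses are not known exactly. Their poses are not given: they have to be found in the camera images.
- fence: Two aluminium bars fixed to the worktop in an L, 25 mm high, 12 thick. Origin: worktop level in the inside corner. Far bar's inside face along its y axis (y 0 to -200 mm), left bar's along its x axis (x 0 to -130). The case belongs on the -x, -y side, axes parallel to the fence's: flush, its origin is at (-70, -100, 0) mm in the fence's frame.
- case: Open wooden parts case, 140 (x) by 200 (y) by 45 mm high, 8 mm walls, dividers inside, about 1 kg, loose. Origin: centre of underside. +x wall goes to the far bar, +y wall to the left bar. On the -x wall three steel knuckles (tubes, 12 mm outside, 7 mm hole), axis along y at x -77.5, z 45 mm (rim height), filling y -84 to -60, -20 to 20, 60 to 84 mm.
- case_far_left (a point): Underside corner of the case at its (+70, +100, 0) mm; goes into the fence's corner.
- case_far_right (a point): Underside corner of the case at its (+70, -100, 0) mm; goes against the far bar.
- case_near_left (a point): Underside corner of the case at its (-70, +100, 0) mm; goes against the left bar.
- case_hole_left (a point): Point on the case's hinge axis at its (-77.5, +40, 45) mm, in the middle of the gap between its middle and left knuckles. The centre of the lid's left knuckle belongs here; the 4 mm pin passes if it is within 2 mm across the axis.
- case_hole_right (a point): Point on the case's hinge axis at its (-77.5, -40, 45) mm, in the middle of the gap between its middle and right knuckles. The centre of the lid's right knuckle belongs here, within 2 mm across the axis.
- lid: The case's wooden lid, 0.23 kg, upright in one of the rack's two slots, hinge edge down; the larger of two lids, the one with steel knuckles. Origin: on its hinge axis, midway. The panel fills x -10 to 0, y -100 to 100, z 7.5 to 147.5 mm. Matched and upright, its axes are parallel to the case's and its origin is at the case's (-77.5, 0, 45) mm.
- lid_hole_left (a point): Centre of the lid's left knuckle, lid frame (0, 40, 0) mm: tube along y, 12 mm outside, 7 mm hole, 35 mm long, with a steel leaf let into the panel's +x face, which looks into the case. Matched, there is 2.5 mm of play at each end of it and 1.5 mm between it and the case wall.
- lid_hole_right (a point): Centre of the lid's right knuckle, lid frame (0, -40, 0) mm, same size. Matched, the panel's lower edge is 1.5 mm above the case's knuckles.
- lid_top (a point): Middle of the lid's upper edge, lid frame (-5, 0, 147.5) mm, 10 mm thick; pinch the panel here from above.
- rack: Wooden dowel rack, fixed; origin centre of underside. Two rails along x, 150 mm long, 30 high, at y +-78 mm, with 8 mm dowels up to z 86 mm making two slots 14 mm wide, middles at x -40 and +40 mm. Panels stand on the rails, parallel to the rack's y axis; either lid may be in either slot. The lid clears the dowels when raised 75 mm.
- slide_lid: Bystander in the rack's other slot: plain lid without knuckles, 10 x 190 x 115 mm tall. Origin midway along its lower edge, in the plane of its +x face. Leave alone.
- hinge_pin_center (a point): Bystander: middle of the steel hinge pin, 4 mm thick, 190 mm long, lying in a shallow steel dish (60 x 225 x 14 mm) to the left of the fence. Leave alone.
- cup: Bystander: black plastic cup, 76 mm across, 85 mm high, origin centre of underside, to the right of the fence. Leave alone.
- screwdriver: Bystander: screwdriver 160 mm long, lying to the left of the fence. Leave alone.
Not all that is in view belongs to the job. Leave any pink or red look-alike of the lid alone.

How it is judged:
By the outcome, as a careful person would: the job done as asked, in the order asked, and still so for the second after the job is handed in, while the arm keeps its last pose, push and grip.
It also fails if it takes over 72 s, if anything falls off the work surface, if the arm or the gripper's body presses on something with over 40 N, if the wrist force passes 120 N, or if a joint passes its speed limit or range.

### The arm

A 6-joint arm with a two-finger parallel gripper is mounted at the origin on the work surface. World frame = base frame: x ahead of the robot, y to its left, z up, the work surface at z = 0. Lengths are in mm, angles in rad, forces in N, time in s.
With the tool pointing down it reaches from about 275 to 825 mm from the base axis. Payload 4.9 kg.
Tool frame: the origin (TCP) lies at the very end of the fingers, on their centre line; the grasp point (between the pads) lies 19 mm behind it; z points along the fingers, y is the direction in which the jaws open and shut (so a half turn about z gives the same grasp; the last joint's range is limited). The gripper opens to 85 mm and grips with 20 to 120 N. Pads are 22 mm wide; open, the fingers measure 114 mm over their backs; the gripper's body (76 mm by 85 mm) begins 54 mm behind the grasp point. The pads swing forward as they close: fully open they stand 13 mm farther back than shut.
Start: joints at [-1.439, 0.326, -0.193, 1.052, 0, 1.437], TCP at [144.486, -530.7, 231.281] pointing down, gripper open.
Joint ranges: [-2.65, 2.65], [-0.97, 1.79], [-1.3, 1.35], [-1.93, 2.1], [-1.47, 1.37], [-3.14, 3.14]. Speed limits (rad/s): [2.57, 2.57, 3.14, 3.14, 3.14, 3.14].

### API

Orientations are given as [roll, pitch, yaw] about the fixed x, y, z axes, in that order (R = Rz(yaw) Ry(pitch) Rx(roll)).
In Python, from bench import bot, solve_ik, imaging gives the robot as it stands. Calls block until the motion is done:
- bot.move_ptp(position, orientation): joint-space move of the TCP to a pose.
- bot.movel(position, rot=None, max_speed=150, threshold=None): straight line of the TCP; rot=None keeps the orientation; max_speed is the mean speed in mm/s. With threshold (N) it stops when the force on the tool has changed by that much, and returns True; else False.
- bot.move_j(angles): joint-space move.
- bot.grip(opening, effort=None): opening from 0.0 (shut) to 1.0 (fully open); effort is the grip in N (None keeps the last); returns when the fingers have stopped.
- bot.dwell(seconds).
- solve_ik(position, orientation): joint angles nearest the present ones, or None.
- bot.get_state(): the state.
- imaging.capture(name): name is "scene" or "top"; returns the picture (400x640x3 uint8, blue, green, red); there is no depth.
- imaging.camera_model(name): a dict with "K" (3x3 intrinsics, pixels), "position" and "rotation" of the camera in the world. Camera axes: x right, y up, looking along -z (the intrinsics and any distortion apply to the point x, -y, -z); pixel columns grow to the right and rows downward; lengths in mm; the calibration is good to about 2 mm. A picture is of the moment at which its call begins. camera_model takes no time and is no camera call.
A pose or a line that the arm cannot do raises bot.IKError and nothing moves.
- bot.sign_off(): hands the job in, once; it reports no verdict.
The state is a dict: "t": time; "qpos": joint angles; "joint_velocities": joint speeds; "effort": joint torques, N m; "tcp_pos": TCP position; "orientation": TCP orientation; "contact_force": force on the tool from outside, world axes, zero at the start; "wrist_torque": the same for the moment, N m; "opening": opening from 0.0 (shut) to 1.0 (fully open).
Only numpy, scipy, OpenCV 4.12 (cv2) and the standard library are available. Lean on these libraries where they do the work, as an engineer would, in place of code of your own. Each camera call takes 0.05 s, during which the arm holds its last target.

## Working session

There is one attempt and no reset: what is moved stays moved. The work goes in short steps, each a Python script; the robot and the scene stay as the last script left them, time stands still between calls to the robot, and variables do not carry over. Pictures are saved under pics/ and viewed, and the job is handed in when it is done.

```bash
ls; mkdir -p pics; python3 - <<'E'
from bench import bot, solve_ik, imaging
import cv2
for n in ("scene","top"):
    im=imaging.capture(n); cv2.imwrite(f"pics/{n}0.png",im)
    m=imaging.camera_model(n); print(n,m)
print(bot.get_state())
E
```

```text
pics
scene {'K': array([[435.54288091,   0.        , 315.42675289],
       [  0.        , 435.54288091, 198.08586521],
       [  0.        ,   0.        ,   1.        ]]), 'position': array([1096.74756248,  818.21275931,  973.21846906]), 'rotation': array([ 0.92396694, -0.02034483,  2.55176625])}
top {'K': array([[504.51212916,   0.        , 314.56494624],
       [  0.        , 504.51212916, 208.04845394],
       [  0.        ,   0.        ,   1.        ]]), 'position': array([ 278.35859491, -109.33657624, 1871.20001118]), 'rotation': array([ 0.11425395, -0.002079  , -1.57401585])}
{'t': 0.1, 'qpos': array([-1.43921478e+00,  3.26864809e-01, -1.93488570e-01,  1.05203645e+00,
        2.10307884e-05,  1.43659746e+00]), 'joint_velocities': array([ 0.00064102, -0.00193085,  0.00023679,  0.00036019, -0.00095414,
       -0.00123392]), 'effort': array([ 1.58429135e-03, -4.44239688e+01,  2.63037390e+01,  7.90332444e-03,
       -5.30993088e-05,  4.16949728e-07]), 'tcp_pos': array([ 144.41100965, -530.14577643,  230.5810818 ]), 'orientation': array([-3.14001629e+00, -2.34046801e-04,  2.65780208e-01]), 'contact_force': array([ 0.40321373,  0.58754984, -0.350358  ]), 'wrist_torque': array([ 0.03999004, -0.0447427 ,  0.02241904]), 'opening': 1.0027576695731055}
```

View pics/scene0.png

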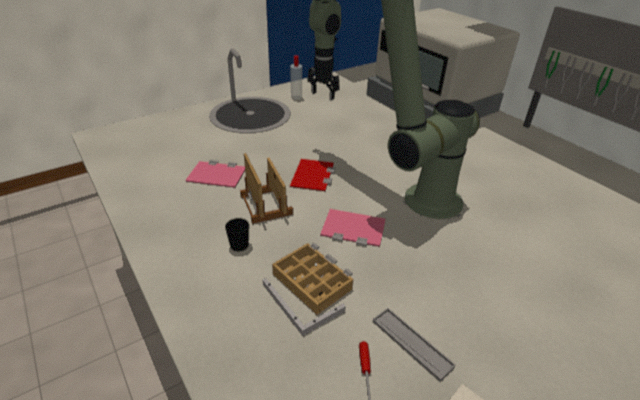

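View pics/top0.png

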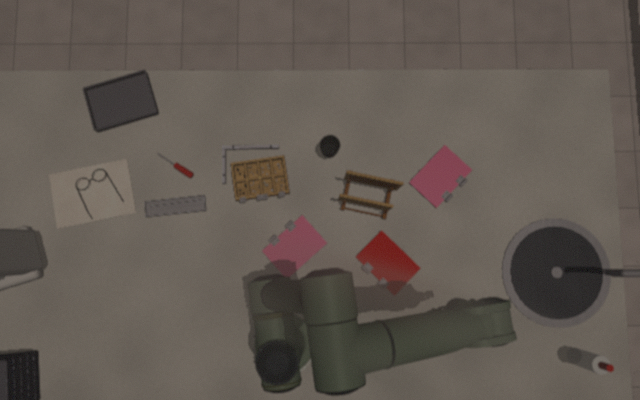

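```bash
cat > h.py <<'E'
import numpy as np, cv2
from scipy.spatial.transform import Rotation as Ro
from bench import bot, solve_ik, imaging
def cam(n):
    m=imaging.camera_model(n); return m["K"],m["position"],Ro.from_euler('xyz',m["rotation"]).as_matrix()
def proj(n,P):
    K,c,R=cam(n); p=(np.atleast_2d(P)-c)@R; p=p*[1,-1,-1]; q=p@K.T; return q[:,:2]/q[:,2:]
def ray(n,uv):
    K,c,R=cam(n); uv=np.atleast_2d(uv).astype(float); d=np.c_[uv,np.ones(len(uv))]@np.linalg.inv(K).T
    d=(d*[1,-1,-1])@R.T; return c,d
def onz(n,uv,z):
    c,d=ray(n,uv); return c+d*((z-c[2])/d[:,2])[:,None]
def crop(im,x0,y0,w,h,s,fn,gain=1.0):
    c=cv2.resize(im[y0:y0+h,x0:x0+w],None,fx=s,fy=s,interpolation=cv2.INTER_CUBIC)
    c=np.clip(c*gain,0,255).astype(np.uint8)
    for k in range(0,w,10):
        cv2.line(c,(k*s,0),(k*s,4 if k%50 else 10),(0,255,0),1)
        if (k+x0)%20==0: cv2.putText(c,str(k+x0),(k*s,18),0,.35,(0,255,0))
    for k in range(0,h,10):
        cv2.line(c,(0,k*s),(4,k*s),(0,255,0),1)
        if (k+y0)%20==0: cv2.putText(c,str(k+y0),(6,k*s+4),0,.35,(0,255,0))
    cv2.imwrite(fn,c)
E
python3 - <<'E'
from h import *
s=cv2.imread("pics/scene0.png");t=cv2.imread("pics/top0.png")
crop(t,210,130,100,75,8,"pics/t_case.png",1.7)
crop(t,320,120,100,110,5,"pics/t_rack.png",1.7)
crop(s,250,230,110,110,5,"pics/s_case.png",1.3)
crop(s,220,140,90,90,6,"pics/s_rack.png",1.3)
print(proj("scene",[[0,0,0],[144.4,-530,230]]),proj("top",[[0,0,0],[144.4,-530,230]]))
E
```

```text
[[432.66381941 199.81769821]
 [321.94329012  99.18249381]] [[283.5458805  343.41169616]
 [444.9436807  307.60696381]]
```

View pics/t_case.png

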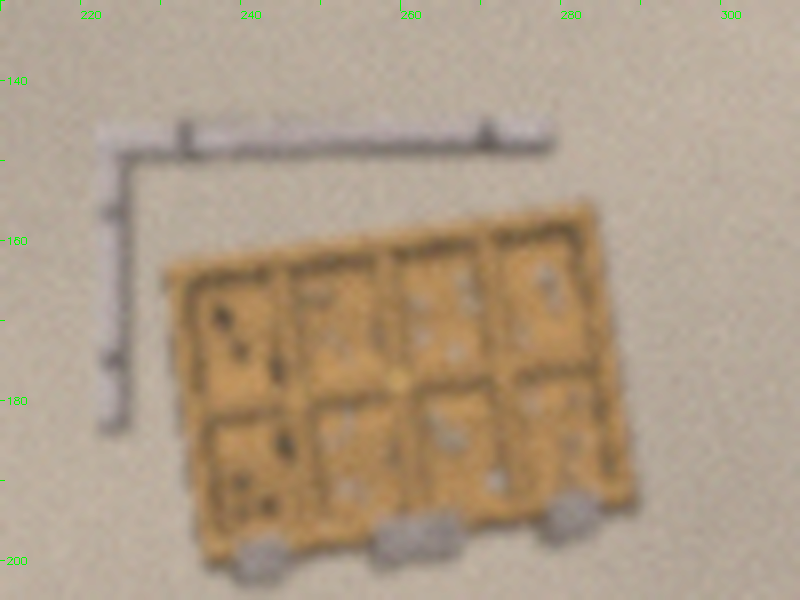

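View pics/t_rack.png

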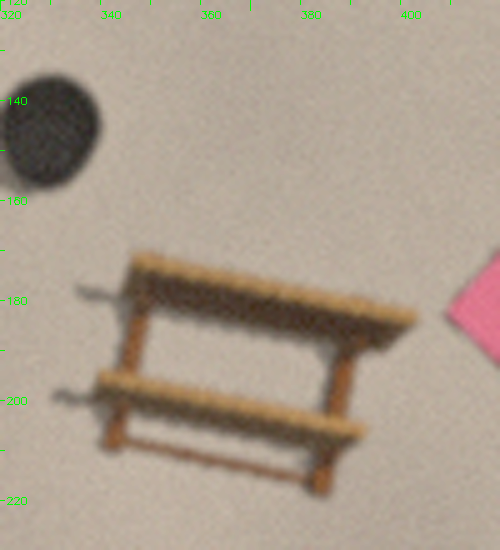

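View pics/s_case.png

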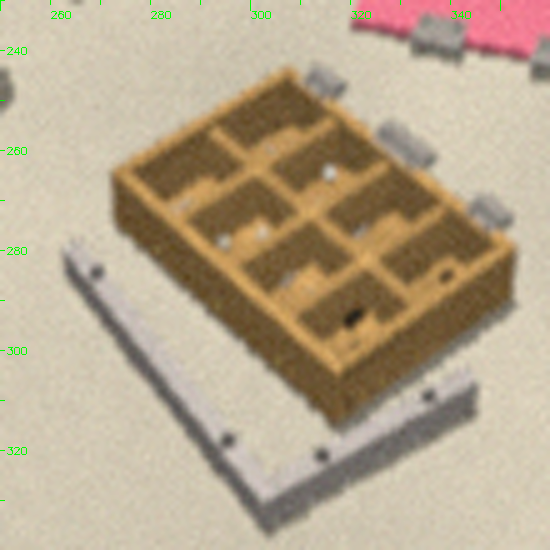

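View pics/s_rack.png

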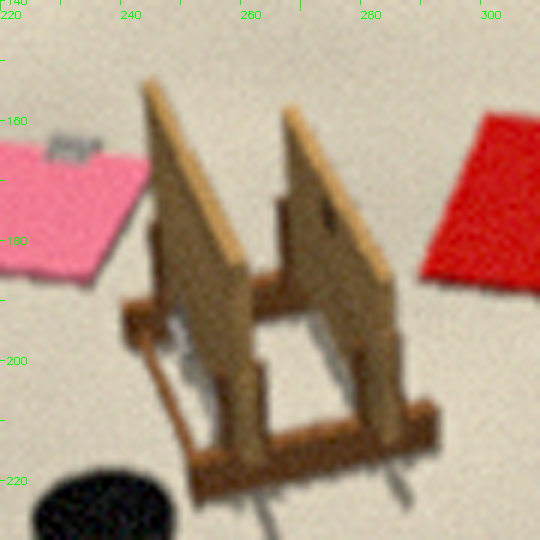

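```bash
python3 - <<'E'
from h import *
s=cv2.imread("pics/scene0.png");t=cv2.imread("pics/top0.png")
crop(t,332,165,75,60,10,"pics/t_rack2.png",2.6)
crop(s,234,148,66,80,7,"pics/s_rack2.png",2.2)
uv=np.array([[345.5,172],[402,184],[339.5,195.5],[391.5,206.5]])
for z in (170,145): print(z,onz("top",uv,z)[:,:2].round(1))
for z in (170,145): 
  P=onz("top",uv,z); print(proj("scene",P).round(1))
E
```

```text
170 [[ 597.4 -219.8]
 [ 555.3 -412.3]
 [ 516.3 -198.5]
 [ 478.1 -374.8]]
145 [[ 602.1 -221.4]
 [ 559.4 -416.7]
 [ 519.8 -199.8]
 [ 481.  -378.7]]
[[259.5 182.7]
 [244.4 152.6]
 [284.8 178.3]
 [268.8 151.2]]
[[258.4 189.3]
 [243.3 158.3]
 [283.8 184.7]
 [267.8 157. ]]
```

View pics/t_rack2.png

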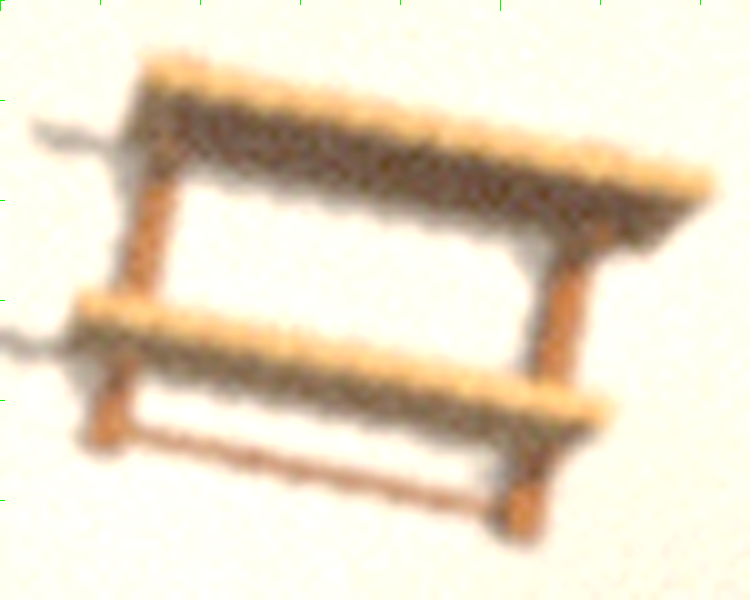

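View pics/s_rack2.png

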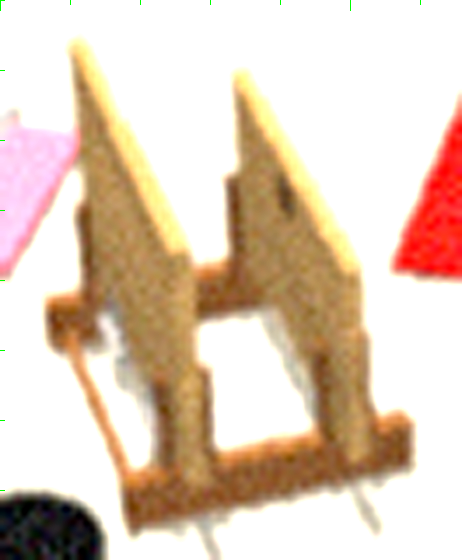

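```bash
python3 - <<'E'
from h import *
s=cv2.imread("pics/scene0.png");t=cv2.imread("pics/top0.png")
P1=np.array([597.4,-219.8]);P2=np.array([555.3,-412.3]); c=(P1+P2)/2; y=(P1-P2)/np.linalg.norm(P1-P2); x=np.array([y[1],-y[0]])
# far/near faces ±5
def W(a,b,z): return np.r_[c+a*x+b*y,z]
for nm,im in (("scene",s),("top",t)):
    sc=7 if nm=="scene" else 10
    x0,y0,w,h=(234,148,66,80) if nm=="scene" else (332,165,75,60)
    big=cv2.resize(im[y0:y0+h,x0:x0+w],None,fx=sc,fy=sc,interpolation=cv2.INTER_CUBIC); big=np.clip(big*(3.5 if nm=="top" else 2),0,255).astype(np.uint8)
    for a,col in ((5,(0,255,0)),(-5,(255,0,0))):
        for k in (40,-40):
            pts=[W(a,k-17.5,16),W(a,k+17.5,16),W(a,k+17.5,30),W(a,k-17.5,30),W(a,k-17.5,55),W(a,k+17.5,55)]
            q=((proj(nm,pts)-[x0,y0]+.5)*sc).astype(int)
            cv2.polylines(big,[q[:4]],True,col,1); cv2.polylines(big,[q[[3,4,5,2]]],True,col,1)
    cv2.imwrite(f"pics/hyp_{nm}.png",big)
E
```

```text
(no output)
```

View pics/hyp_scene.png

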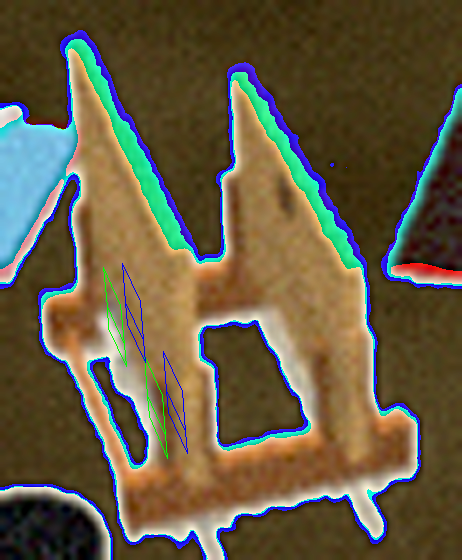

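View pics/hyp_top.png

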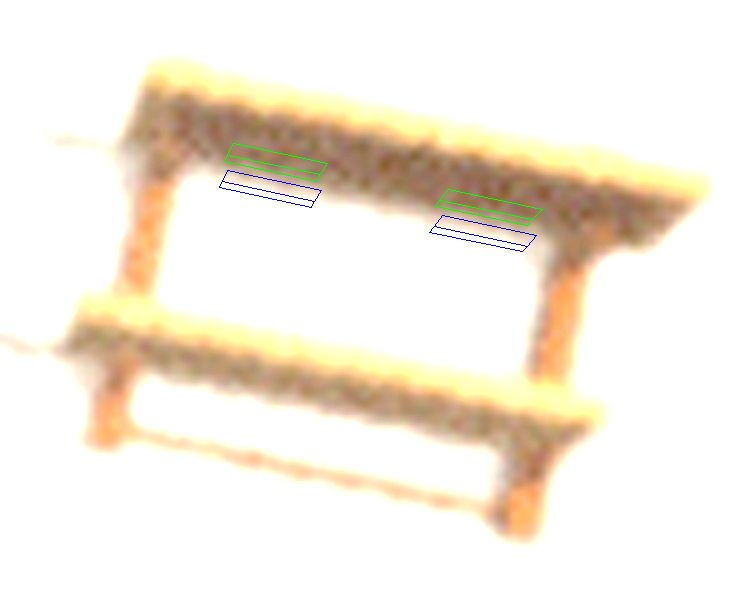

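```bash
python3 - <<'E'
from h import *
# average several pics for noise
T=[];S=[]
for i in range(6):
    T.append(imaging.capture("top").astype(float)); S.append(imaging.capture("scene").astype(float))
t=np.mean(T,0);s=np.mean(S,0); np.save("t.npy",t);np.save("s.npy",s)
def sat(im): return (255*(im[...,2]-im[...,0])/np.maximum(im[...,2],20)).clip(0,255)
a=sat(s)[148:228,234:300];b=sat(t)[165:225,332:407]
A=cv2.resize(a,None,fx=6,fy=6,interpolation=cv2.INTER_CUBIC);B=cv2.resize(b,None,fx=5,fy=5,interpolation=cv2.INTER_CUBIC)
rs=np.clip(cv2.resize(s[148:228,234:300],None,fx=6,fy=6,interpolation=cv2.INTER_CUBIC)*1.3,0,255)
H=max(A.shape[0],B.shape[0])
o=np.zeros((H,A.shape[1]+B.shape[1]),np.uint8);o[:A.shape[0],:A.shape[1]]=A.clip(0,255);o[:B.shape[0],A.shape[1]:]=B.clip(0,255)
cv2.imwrite("pics/sat.png",o); cv2.imwrite("pics/s_avg.png",rs)
E
```

```text
[ WARN:0@17.082] global loadsave.cpp:1063 imwrite_ Unsupported depth image for selected encoder is fallbacked to CV_8U.
```

View pics/sat.png

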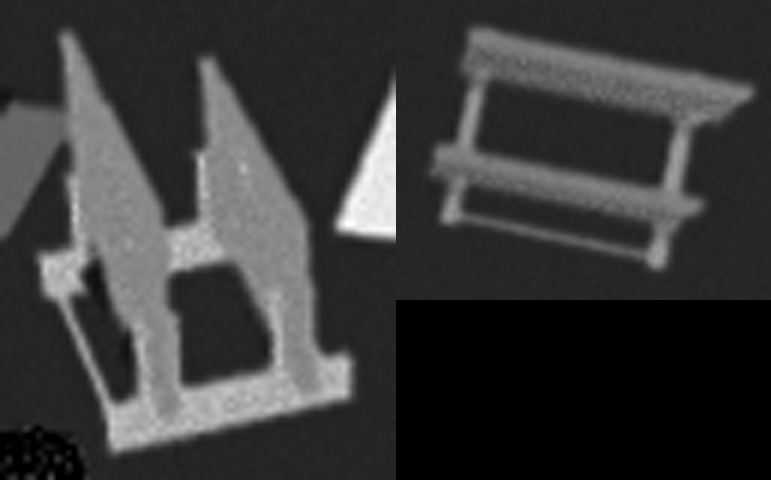

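View pics/s_avg.png

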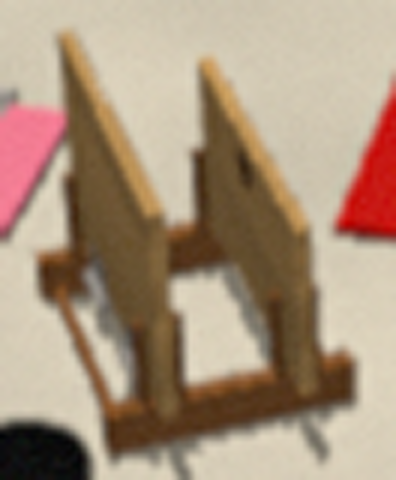

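```bash
python3 - <<'E'
from h import *
s=np.load("s.npy");t=np.load("t.npy")
P1=np.array([597.4,-219.8]);P2=np.array([555.3,-412.3]); c=(P1+P2)/2; y=(P1-P2)/np.linalg.norm(P1-P2); x=np.array([y[1],-y[0]])
def W(a,b,z): return np.r_[c+a*x+b*y,z]
def sat(im): return (255*(im[...,2]-im[...,0])/np.maximum(im[...,2],20)).clip(0,120)*2
outs=[]
for nm,im,(x0,y0,w,h,sc) in (("scene",s,(240,170,40,50,12)),("top",t,(338,165,70,35,11))):
    big=cv2.resize(sat(im)[y0:y0+h,x0:x0+w],None,fx=sc,fy=sc,interpolation=cv2.INTER_LINEAR).clip(0,255).astype(np.uint8)
    big=cv2.cvtColor(big,cv2.COLOR_GRAY2BGR)
    def L(pts,col,cl=True):
        q=((proj(nm,pts)-[x0,y0]+.5)*sc).astype(int); cv2.polylines(big,[q],cl,col,1)
    L([W(5,-100,30),W(5,100,30),W(5,100,170),W(5,-100,170)],(0,255,255))
    L([W(-5,-100,30),W(-5,100,30),W(-5,100,170),W(-5,-100,170)],(255,0,255))
    for a,col in ((5,(0,255,0)),(-5,(255,0,0))):
        for k in (40,-40):
            for d in (-6,6):
              L([W(a+d,k-17.5,22.5),W(a+d,k+17.5,22.5)],col)
            L([W(a,k-17.5,16.5),W(a,k+17.5,16.5)],col)
    cv2.imwrite(f"pics/ov_{nm}.png",big)
E
```

```text
(no output)
```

View pics/ov_scene.png

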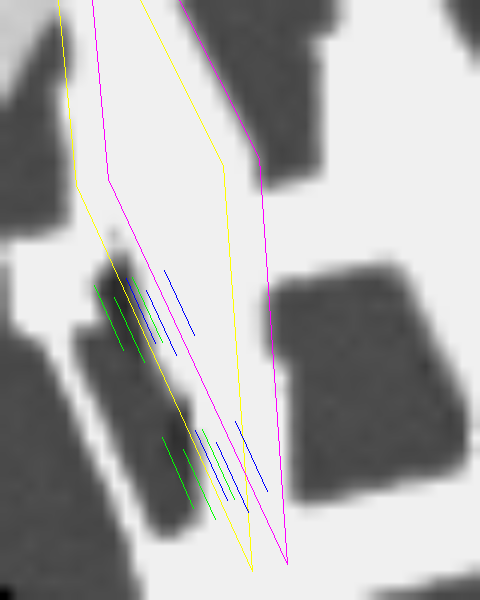

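View pics/ov_top.png

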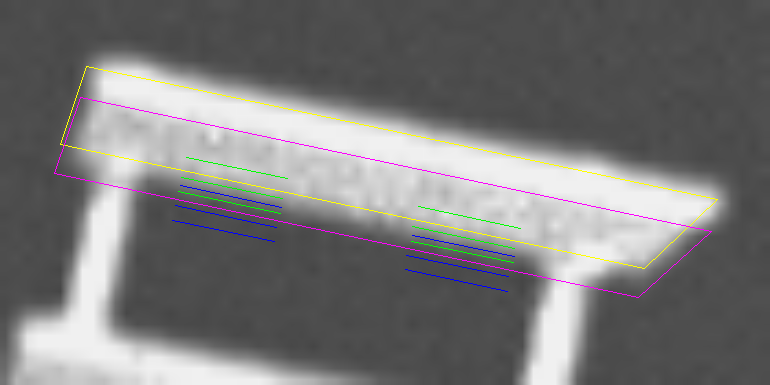

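```bash
cat > fit.py <<'E'
from h import *
def edge(img,p,q,n=None,half=5,sign=1,skip=0.1):
    """subpixel edge line: sample normals along p->q, find the max signed gradient (sign=+1: img rises along the normal (left-normal (dy,-dx)))"""
    p=np.array(p,float);q=np.array(q,float);L=np.linalg.norm(q-p);d=(q-p)/L;nr=np.array([d[1],-d[0]])
    g=cv2.GaussianBlur(img.astype(np.float32),(0,0),0.8)
    pts=[]
    o=np.arange(-half,half+.01,.1)
    for s in np.arange(skip*L,(1-skip)*L,1.0):
        xy=p+d*s+o[:,None]*nr
        v=cv2.remap(g,xy[None,:,0].astype(np.float32),xy[None,:,1].astype(np.float32),cv2.INTER_LINEAR)[0]
        gr=np.gradient(v)*sign; k=gr.argmax(); w=np.clip(gr[max(0,k-8):k+9],0,None)
        pts.append(p+d*s+nr*np.average(o[max(0,k-8):k+9],weights=w))
    pts=np.array(pts)
    vx,vy,x0,y0=cv2.fitLine(pts.astype(np.float32),cv2.DIST_HUBER,0,.01,.01).ravel()
    r=(pts-[x0,y0])@[-vy,vx]
    return np.array([x0,y0]),np.array([vx,vy]),np.median(abs(r))
def inter(a,b):
    t=np.linalg.solve(np.c_[a[1],-b[1]],b[0]-a[0]); return a[0]+t[0]*a[1]
def sat(im): return 255*(im[...,2]-im[...,0])/np.maximum(im[...,2],20)
E
python3 - <<'E'
from fit import *
t=np.load("t.npy");s=np.load("s.npy");St,Ss=sat(t),sat(s); B=t[...,0]; Bs=s[...,0]
# case top view: far edge (231,164)->(284,156), left edge (231,164)->(236,199), right (284,156)->(289,193)
f=edge(St,(231,163.5),(284,156),sign=-1); l=edge(St,(231,164),(236,199),sign=1); r=edge(St,(284,156),(289,193),sign=-1)
print("res",f[2],l[2],r[2])
A=inter(f,l);Bc=inter(f,r); P=onz("top",[A,Bc],45); print("far-left,far-right rim",P.round(1), np.linalg.norm(P[0]-P[1]), "px",A,Bc)
v=P[0]-P[1]; print("yaw y-axis",np.degrees(np.arctan2(-v[0],v[1])))
# directions of left edge
def ang(n,e,z):
    Q=onz(n,[e[0],e[0]+20*e[1]],z); return np.degrees(np.arctan2(*(Q[1]-Q[0])[[1,0]]))
print("left edge ang",ang("top",l,45),ang("top",r,45))
# scene: rim edges: right-top edge -x: (305,243)->(352,278); -y : (271,264)->(305,243)
a=edge(Ss,(272,263.5),(305,243.5),sign=-1); b=edge(Ss,(306,244),(352,279),sign=-1)
print("scene res",a[2],b[2]); C=inter(a,b); print("near-right rim scene",C,onz("scene",[C],45).round(1),ang("scene",a,45),ang("scene",b,45))
# silhouette bottom corner etc
print("predicted in top:",proj("top",onz("scene",[C],45)))
E
```

```text
res 0.20493427209260537 0.12456967391149107 0.14661553023771398
far-left,far-right rim [[6.578e+02 1.969e+02 4.500e+01]
 [6.861e+02 1.000e-01 4.500e+01]] 198.77306393314456 px [229.99571 162.43793] [283.4904  154.74173]
yaw y-axis 8.190671296508008
left edge ang -171.68738979965443 -171.3690202965685
scene res 0.12271632158291731 0.52554303001025
near-right rim scene [306.80374 242.91147] [[548.7 -14.9  45. ]] -172.2237176024958 97.98692320896764
predicted in top: [[287.47239526 191.61812963]]
```

```bash
python3 - <<'E'
from fit import *
t=np.load("t.npy");s=np.load("s.npy"); G=t.mean(2);Gs=s.mean(2)
crop(np.clip(t,0,255).astype(np.uint8),215,140,70,50,10,"pics/t_f.png",1.8)
crop(np.clip(s,0,255).astype(np.uint8),255,270,95,70,8,"pics/s_f.png",1.3)
print(np.c_[np.arange(140,158),G[140:158,245].round(0),G[140:158,250].round(0),sat(t)[140:158,250].round(0)].astype(int).tolist())
print(G[165,215:235].round(0).astype(int).tolist())
E
```

```text
[[140, 100, 101, 39], [141, 100, 99, 40], [142, 100, 99, 39], [143, 98, 99, 38], [144, 94, 97, 35], [145, 93, 99, 28], [146, 97, 98, 22], [147, 93, 91, 22], [148, 82, 80, 24], [149, 80, 82, 35], [150, 91, 96, 36], [151, 100, 100, 40], [152, 102, 101, 39], [153, 101, 100, 38], [154, 101, 101, 38], [155, 101, 100, 38], [156, 101, 101, 40], [157, 100, 101, 38]]
[101, 101, 100, 100, 101, 100, 101, 103, 101, 93, 78, 84, 96, 101, 94, 81, 75, 74, 64, 57]
```

View pics/t_f.png

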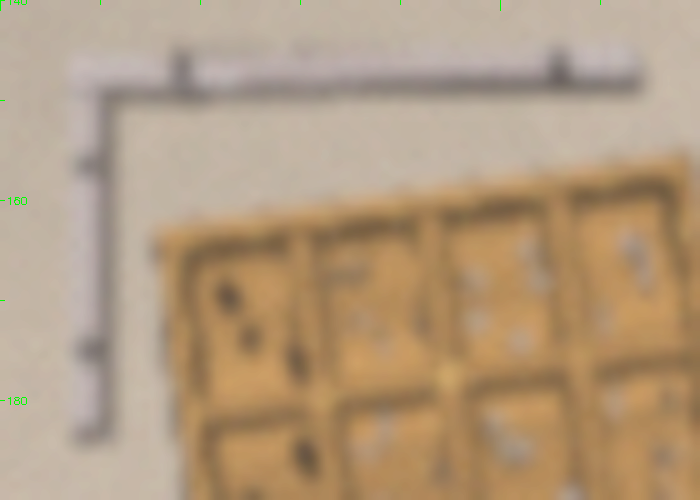

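View pics/s_f.png

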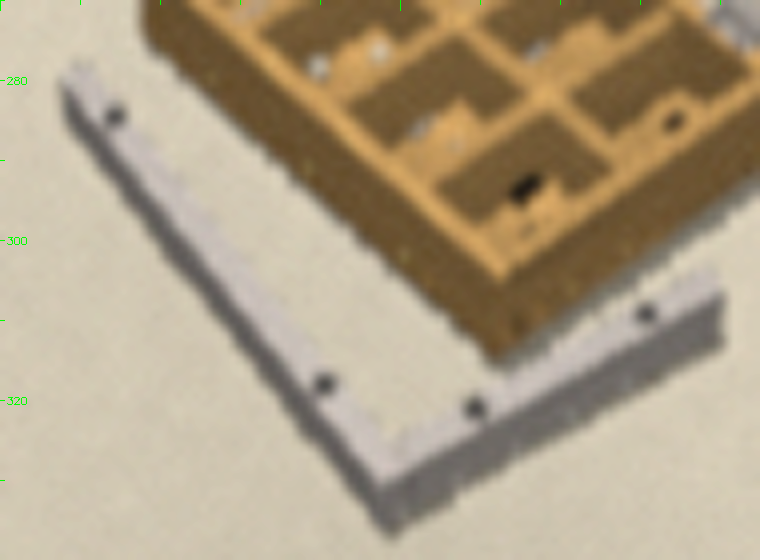

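```bash
python3 - <<'E'
from fit import *
t=np.load("t.npy");s=np.load("s.npy"); G=t.mean(2);Gs=s.mean(2)
def ang(n,e,z):
    Q=onz(n,[e[0],e[0]+20*e[1]],z); return np.degrees(np.arctan2(*(Q[1]-Q[0])[[1,0]]))
o1=edge(Gs,(263,282.5),(302,330.5),half=3,sign=1) # left-normal (dy,-dx): up-right, bright
o2=edge(Gs,(302.5,330),(344,306),half=3,sign=-1)
# sign check: normal of p->q=(dx,dy): (dy,-dx)
o2b=edge(Gs,(302.5,330),(344,306),half=3,sign=1)
print([x[2] for x in (o1,o2,o2b)])
for o in (o1,o2,o2b): print(ang("scene",o,25))
for oo in (o2,o2b):
    C=inter(o1,oo); print("outer corner",C,onz("scene",[C],25).round(1))
# top: inner edges
i1=edge(G,(228,148),(278,147.3),half=2.5,sign=1); i2=edge(G,(225,152),(225,182),half=2.5,sign=-1)
C=inter(i1,i2); print("top inner",i1[2],i2[2],C,onz("top",[C],25).round(1),ang("top",i1,25),ang("top",i2,25))
E
```

```text
Traceback (most recent call last):
  File "fit.py", line 12, in edge
    pts.append(p+d*s+nr*np.average(o[max(0,k-8):k+9],weights=w))
                        ~~~~~~~~~~^^^^^^^^^^^^^^^^^^^^^^^^^^^^^
ZeroDivisionError: Weights sum to zero, can't be normalized
```

```bash
python3 - <<'E'
from fit import *
t=np.load("t.npy");s=np.load("s.npy"); G=t.mean(2);Gs=s.mean(2)
def ang(n,e,z):
    Q=onz(n,[e[0],e[0]+20*e[1]],z); return np.degrees(np.arctan2(*(Q[1]-Q[0])[[1,0]]))
o1=edge(Gs,(263,282.5),(302,330.5),half=3,sign=1)
o2=edge(Gs,(302.5,330),(344,306),half=3,sign=1)
print(o1[2],o2[2],ang("scene",o1,25),ang("scene",o2,25))
C=inter(o1,o2); print("outer corner",C,onz("scene",[C],25).round(1))
i1=edge(G,(228,148),(278,147.3),half=2,sign=1,skip=.2); i2=edge(G,(225,152),(225,182),half=2,sign=-1)
C=inter(i1,i2); print("top inner",i1[2],i2[2],C,onz("top",[C],25).round(1),ang("top",i1,25),ang("top",i2,25))
S=sat(t); j1=edge(S,(228,145),(278,144.5),half=2.5,sign=1,skip=.2); j2=edge(S,(222,152),(222,182),half=2.5,sign=-1)
C=inter(j1,j2); print("top outer",j1[2],j2[2],C,onz("top",[C],25).round(1),ang("top",j1,25),ang("top",j2,25))
E
```

```text
0.12768270719373326 0.16340005199330315 91.08651037403918 -179.0409018974829
outer corner [302.0271  330.18933] [[725.5 236.1  25. ]]
top inner 0.13676876979361577 0.016543110058467793 [223.50717 148.34822] [[715.5 225.3  25. ]] -87.43136641686063 0.9777404540040544
top outer 0.15559006598941044 0.035111202231808095 [221.34512 144.60068] [[729.8 233.6  25. ]] -90.07250130052043 0.860298081675019
```

```bash
python3 - <<'E'
from h import *
Y=np.radians(1.0)
bot.grip(0.0,40)
bot.move_ptp([590,-62,290],[np.pi,0,Y])
bot.movel([590,-62,12],max_speed=200)
st=bot.get_state(); print(st['t'],st['tcp_pos'],st['contact_force'],st['opening'])
r=bot.movel([590,40,12],max_speed=50,threshold=16)
st=bot.get_state(); print(r,st['t'],st['tcp_pos'],st['contact_force'])
cv2.imwrite("pics/t1.png",imaging.capture("top"));cv2.imwrite("pics/s1.png",imaging.capture("scene"))
crop(cv2.imread("pics/t1.png"),210,130,100,75,8,"pics/t1c.png",1.7)
crop(cv2.imread("pics/s1.png"),240,220,120,120,5,"pics/s1c.png",1.3)
E
```

```text
5.325 [590.92296157 -62.23964184  13.03757315] [ 0.08260139  0.3278912  -0.30458196] 0.0030817731176845282
True 6.5667 [588.99251253  -2.97472147  11.882149  ] [ 0.7640453  -4.06981385  2.38732953]
```

View pics/t1c.png

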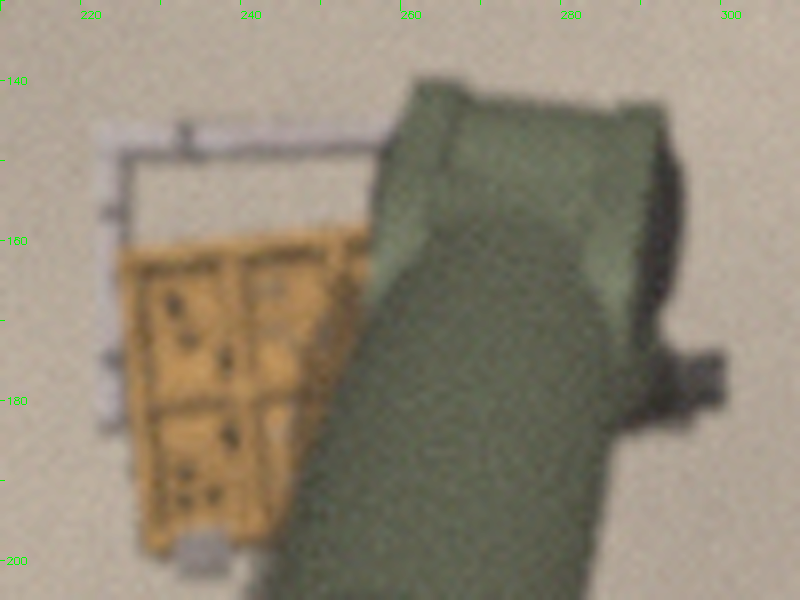

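View pics/s1c.png

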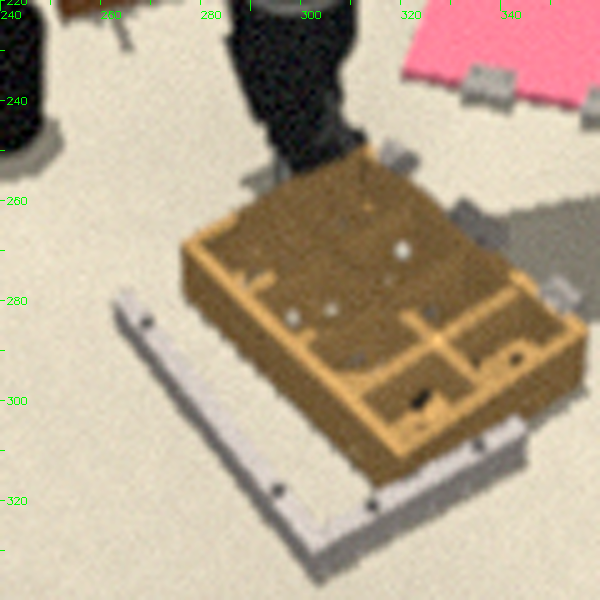

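```bash
python3 - <<'E'
from h import *
r=bot.movel([590,15,12],max_speed=40,threshold=20)
st=bot.get_state(); print(r,st['t'],st['tcp_pos'],st['contact_force'])
bot.movel([590,-35,12],max_speed=150)
bot.movel([590,-35,110],max_speed=250)
cv2.imwrite("pics/t2.png",imaging.capture("top"));cv2.imwrite("pics/s2.png",imaging.capture("scene"))
crop(cv2.imread("pics/s2.png"),240,220,120,120,5,"pics/s2c.png",1.3)
print(bot.get_state()['t'])
E
```

```text
True 6.95 [588.43012279  -3.17160263  11.75982432] [-0.23494426 -3.82759079  3.10338582]
7.95
```

View pics/s2c.png

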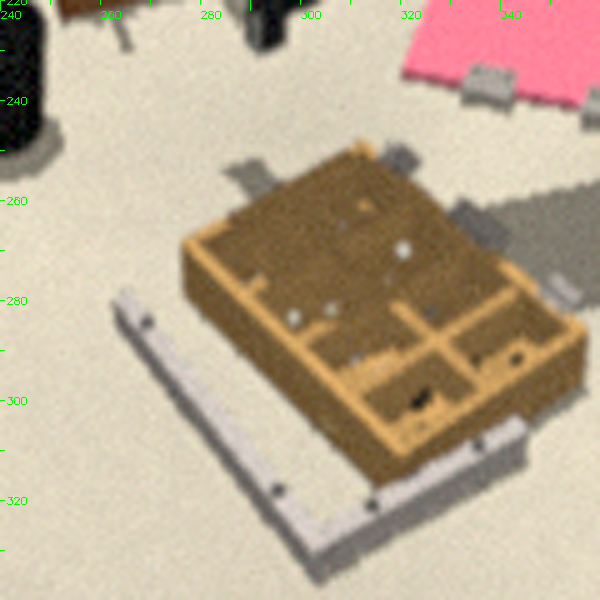

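```bash
python3 - <<'E'
from fit import *
s=cv2.imread("pics/s2.png").astype(float)
p=np.array([[319,311],[355,285.5],[277,267.5],[312,248.5]]) # FL, NL, FR, NR rim
Q=onz("scene",p,45);print(Q.round(1))
E
```

```text
[[663.8 222.2  45. ]
 [529.5 203.9  45. ]
 [678.7  26.2  45. ]
 [548.8  14.6  45. ]]
```

```bash
python3 - <<'E'
from h import *
Y=np.radians(1.0)
bot.movel([500,151,110],max_speed=250)
bot.movel([500,151,13],max_speed=200)
r=bot.movel([600,153,13],max_speed=50,threshold=22)
st=bot.get_state(); print(r,st['t'],st['tcp_pos'],st['contact_force'])
cv2.imwrite("pics/t3.png",imaging.capture("top"));cv2.imwrite("pics/s3.png",imaging.capture("scene"))
crop(cv2.imread("pics/s3.png"),240,220,120,120,5,"pics/s3c.png",1.3)
E
```

```text
Traceback (most recent call last):
bench.IKError: the arm cannot follow that straight line within its joint ranges
```

```bash
python3 - <<'E'
from h import *
print(bot.get_state()['qpos'].round(3),bot.get_state()['tcp_pos'])
for p in ([500,151,110],[500,151,13],[550,60,110],[600,153,13],[590,-35,110],[500,-35,110],[540,151,110]):
  for y in (1,91,181,-89):
    q=solve_ik(p,[np.pi,0,np.radians(y)]); print(p,y,None if q is None else q.round(2))
E
```

```text
[-0.172  0.507 -0.246  0.821 -0.022  2.956] [588.87303134 -34.23688204 108.85655173]
[500, 151, 110] 1 [ 0.15  0.39 -0.44  0.74  0.   -3.01]
[500, 151, 110] 91 [ 0.15  0.39 -0.44  0.74  0.    1.71]
[500, 151, 110] 181 [ 0.15  0.39 -0.44  0.74  0.    0.13]
[500, 151, 110] -89 [ 0.15  0.39 -0.44  0.74  0.   -1.44]
[500, 151, 13] 1 [ 0.15  0.53 -0.52  0.52  0.   -3.01]
[500, 151, 13] 91 [ 0.15  0.53 -0.52  0.52  0.    1.71]
[500, 151, 13] 181 [ 0.15  0.53 -0.52  0.52  0.    0.13]
[500, 151, 13] -89 [ 0.15  0.53 -0.52  0.52  0.   -1.44]
[550, 60, 110] 1 [-0.02  0.44 -0.35  0.77  0.    3.1 ]
[550, 60, 110] 91 [-0.02  0.44 -0.35  0.77  0.    1.53]
[550, 60, 110] 181 [-0.02  0.44 -0.35  0.77  0.   -0.04]
[550, 60, 110] -89 [-0.02  0.44 -0.35  0.77  0.   -1.61]
[600, 153, 13] 1 [ 0.13  0.66 -0.25  0.66  0.   -3.03]
[600, 153, 13] 91 [ 0.13  0.66 -0.25  0.66  0.    1.68]
[600, 153, 13] 181 [ 0.13  0.66 -0.25  0.66  0.    0.11]
[600, 153, 13] -89 [ 0.13  0.66 -0.25  0.66  0.   -1.46]
[590, -35, 110] 1 [-0.18  0.5  -0.25  0.82  0.    2.94]
[590, -35, 110] 91 [-0.18  0.5  -0.25  0.82  0.    1.37]
[590, -35, 110] 181 [-0.18  0.5  -0.25  0.82  0.   -0.2 ]
[590, -35, 110] -89 [-0.18  0.5  -0.25  0.82  0.   -1.77]
[500, -35, 110] 1 [-0.22  0.36 -0.49  0.72  0.    2.91]
[500, -35, 110] 91 [-0.22  0.36 -0.49  0.72  0.    1.34]
[500, -35, 110] 181 [-0.22  0.36 -0.49  0.72  0.   -0.23]
[500, -35, 110] -89 [-0.22  0.36 -0.49  0.72  0.   -1.81]
[540, 151, 110] 1 [ 0.14  0.45 -0.33  0.78  0.   -3.02]
[540, 151, 110] 91 [ 0.14  0.45 -0.33  0.78  0.    1.69]
[540, 151, 110] 181 [ 0.14  0.45 -0.33  0.78  0.    0.12]
[540, 151, 110] -89 [ 0.14  0.45 -0.33  0.78  0.   -1.45]
```

```bash
python3 - <<'E'
from h import *
bot.move_ptp([500,151,110],[np.pi,0,np.radians(181)])
bot.movel([500,151,13],max_speed=200)
r=bot.movel([600,153,13],max_speed=50,threshold=22)
st=bot.get_state(); print(r,st['t'],st['tcp_pos'],st['contact_force'])
cv2.imwrite("pics/t3.png",imaging.capture("top"));cv2.imwrite("pics/s3.png",imaging.capture("scene"))
crop(cv2.imread("pics/s3.png"),240,220,120,120,5,"pics/s3c.png",1.3)
E
```

```text
True 12.2333 [559.34272971 152.49949892  11.31833769] [0.2270198  0.08116139 0.46305667]
```

View pics/s3c.png

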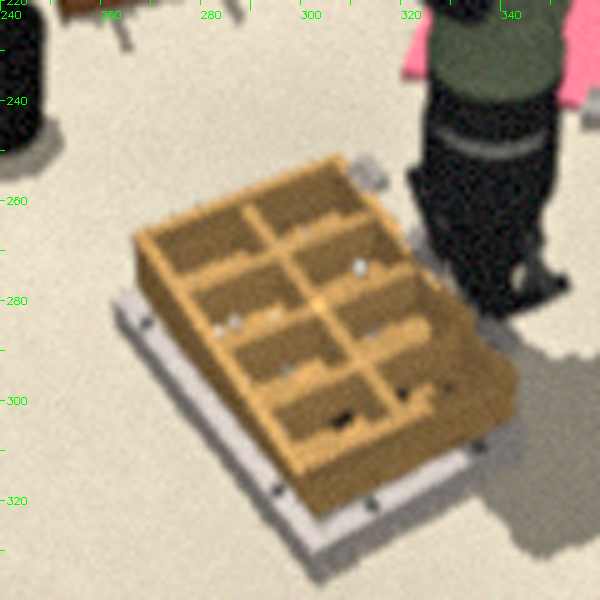

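```bash
python3 - <<'E'
from h import *
r=bot.movel([575,152.5,13],max_speed=20,threshold=15)
st=bot.get_state(); print(r,st['t'],st['tcp_pos'],st['contact_force'])
r=bot.movel([600,152.5,13],max_speed=25,threshold=25)
st=bot.get_state(); print(r,st['t'],st['tcp_pos'],st['contact_force'])
bot.movel([545,152.5,13],max_speed=150)
bot.movel([545,152.5,80],max_speed=250)
bot.movel([645,-40,80],max_speed=250)
bot.movel([645,-40,13],max_speed=250)
cv2.imwrite("pics/s4.png",imaging.capture("scene"))
r=bot.movel([645,50,13],max_speed=40,threshold=15)
st=bot.get_state(); print(r,st['t'],st['tcp_pos'],st['contact_force'])
r=bot.movel([645,50,13],max_speed=25,threshold=25)
st=bot.get_state(); print(r,st['t'],st['tcp_pos'],st['contact_force'])
cv2.imwrite("pics/s5.png",imaging.capture("scene"))
crop(cv2.imread("pics/s5.png"),240,220,120,120,5,"pics/s5c.png",1.3)
E
```

```text
True 12.7583 [559.31759668 152.36272161  11.04257   ] [-0.71523476  0.37438265  2.15545905]
True 13.375 [558.92055428 152.24181551  10.71480144] [-2.00434168 -1.1518964   7.08401333]
True 16.7583 [646.21870589   2.71490879  13.06031166] [ 2.00239409 -1.64453126  1.76748722]
True 17.4917 [648.67748596   3.42624911  13.31602231] [ 1.34783371 -2.17760792  1.32114168]
```

View pics/s5c.png

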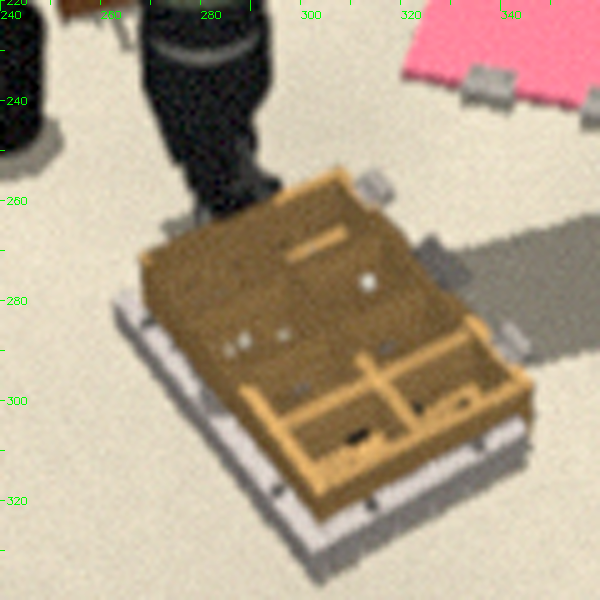

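```bash
python3 - <<'E'
from h import *
def P(m,r):
    st=bot.get_state(); print(m,r,round(st['t'],2),st['tcp_pos'].round(2),st['contact_force'].round(1))
bot.movel([645,-25,13],max_speed=150)
bot.movel([645,-25,80],max_speed=250)
bot.movel([535,84,80],max_speed=250)
bot.movel([535,84,13],max_speed=250)
cv2.imwrite("pics/s6.png",imaging.capture("scene"))
crop(cv2.imread("pics/s6.png"),240,220,120,120,5,"pics/s6c.png",1.3)
r=bot.movel([600,84,13],max_speed=30,threshold=12); P("right gap",r)
r=bot.movel([600,84,13],max_speed=20,threshold=30); P("right gap",r)
E
```

```text
right gap True 20.64 [560.66  83.46  12.34] [ 1.6 -0.5  2.7]
right gap True 21.49 [561.47  83.11  12.06] [-1.3 -0.5  6.5]
```

View pics/s6c.png

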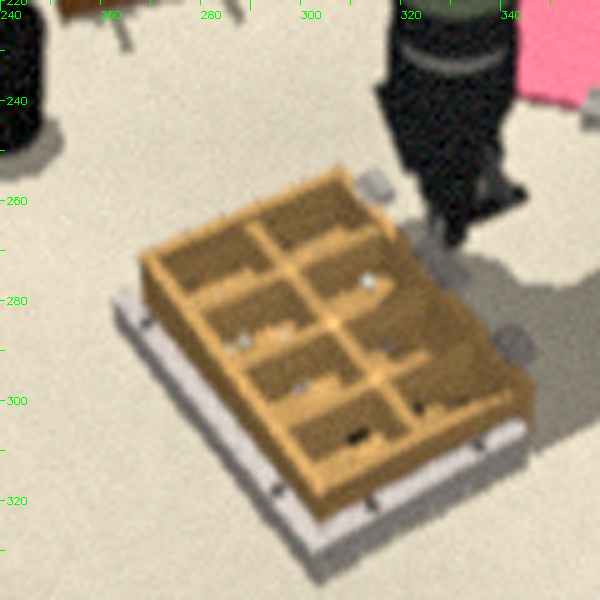

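```bash
cat > chk.py <<'E'
from fit import *
def check(fn,qs=((269,271),(303,317.5)),ql=((303,317.5),(343,296.5))):
    s=cv2.imread(fn).astype(float); G=s.mean(2)
    L=lambda n,e,z: onz(n,[e[0]-15*e[1],e[0]+15*e[1]],z)[:,:2]
    o1=edge(G,(263,282.5),(302,330.5),half=3,sign=1); o2=edge(G,(302.5,330),(344,306),half=3,sign=1)
    r1=edge(G,*qs,half=3,sign=1); r2=edge(G,*ql,half=3,sign=1,skip=.15)
    print("res",o1[2],o2[2],r1[2],r2[2])
    a=[L("scene",o1,25),L("scene",o2,25)]; b=[L("scene",r1,45),L("scene",r2,45)]
    an=lambda q:np.degrees(np.arctan2(*(q[1]-q[0])[[1,0]]))
    print("angles fence",an(a[0]),an(a[1]),"case",an(b[0]),an(b[1]))
    C=onz("scene",[inter(o1,o2)],25)[0]; D=onz("scene",[inter(r1,r2)],45)[0]
    print("outer corner",C.round(1),"case FL rim",D.round(1),"diff (want 12,12)",(C-D)[:2].round(1))
E
python3 -c "
from chk import *
check('pics/s6.png')"
```

```text
res 0.13213720560733816 0.19209373790367354 0.1227163408366415 0.13340080902423576
angles fence 90.97013463762276 -179.2754340324183 case 88.8150928208383 178.3892502367565
outer corner [725.8 236.1  25. ] case FL rim [712.6 219.   45. ] diff (want 12,12) [13.1 17.1]
```

```bash
python3 - <<'E'
from chk import *
def P(m,r):
    st=bot.get_state(); print(m,r,round(st['t'],2),st['tcp_pos'].round(2),st['contact_force'].round(1))
bot.movel([545,84,13],max_speed=150)
bot.movel([545,84,80],max_speed=250)
cv2.imwrite("pics/s7.png",imaging.capture("scene")); check("pics/s7.png")
bot.movel([680,-30,80],max_speed=250)
bot.movel([680,-30,13],max_speed=250)
r=bot.movel([680,60,13],max_speed=30,threshold=12); P("+y",r)
r=bot.movel([680,60,13],max_speed=20,threshold=30); P("+y",r)
cv2.imwrite("pics/s8.png",imaging.capture("scene"))
E
python3 -c "
from chk import *
check('pics/s8.png')"
```

```text
res 0.11705185910758337 0.20492262423073282 0.10019564137838885 0.8702748797521349
angles fence 91.01744722038653 -179.0509330785328 case 89.62749221109799 -170.4398468610681
outer corner [725.5 236.4  25. ] case FL rim [714.9 228.1  45. ] diff (want 12,12) [10.7  8.4]
+y True 24.98 [681.38   5.57  13.05] [ 0.9 -0.6  1. ]
+y True 25.98 [680.78   5.19  12.46] [ 0.  -3.5  2.6]
res 0.16430862244796424 0.18993981359554116 0.17822564387087655 0.09385840646256265
angles fence 91.27751324363155 -179.4314268468017 case 89.75850528404315 -179.3415552976802
outer corner [725.8 235.9  25. ] case FL rim [714.9 223.7  45. ] diff (want 12,12) [10.8 12.2]
```

```bash
python3 - <<'E'
from chk import *
def P(m,r):
    st=bot.get_state(); print(m,r,round(st['t'],2),st['tcp_pos'].round(2),st['contact_force'].round(1))
bot.movel([680,-20,13],max_speed=150)
bot.movel([680,-20,75],max_speed=250)
bot.movel([545,84,75],max_speed=250)
bot.movel([545,84,13],max_speed=250)
r=bot.movel([600,84,13],max_speed=35,threshold=30); P("right gap",r)
bot.movel([545,84,13],max_speed=150)
bot.movel([545,84,65],max_speed=250)
bot.movel([545,163,65],max_speed=250)
bot.movel([545,163,13],max_speed=250)
r=bot.movel([600,163,13],max_speed=35,threshold=30); P("left gap",r)
bot.movel([545,163,13],max_speed=150)
bot.movel([545,163,110],max_speed=250)
cv2.imwrite("pics/s9.png",imaging.capture("scene")); check("pics/s9.png")
crop(cv2.imread("pics/s9.png"),240,220,120,120,5,"pics/s9c.png",1.3)
P("",0)
E
```

```text
right gap True 28.74 [556.11  83.13  12.02] [-1.6 -1.3  4.1]
left gap True 30.98 [561.09 162.69  13.02] [-1.8 -0.9  6. ]Traceback (most recent call last):
  File "<stdin>", line 16, in <module>
  File "chk.py", line 5, in check
    o1=edge(G,(263,282.5),(302,330.5),half=3,sign=1); o2=edge(G,(302.5,330),(344,306),half=3,sign=1)
                                                         ~~~~^^^^^^^^^^^^^^^^^^^^^^^^^^^^^^^^^^^^^^^
  File "fit.py", line 12, in edge
    pts.append(p+d*s+nr*np.average(o[max(0,k-8):k+9],weights=w))
                        ~~~~~~~~~~^^^^^^^^^^^^^^^^^^^^^^^^^^^^^
    raise ZeroDivisionError(
        "Weights sum to zero, can't be normalized")
ZeroDivisionError: Weights sum to zero, can't be normalized
```

```bash
python3 - <<'E'
from chk import *
bot.movel([530,40,200],max_speed=250)
cv2.imwrite("pics/s10.png",imaging.capture("scene"));cv2.imwrite("pics/t10.png",imaging.capture("top"))
crop(cv2.imread("pics/s10.png"),240,220,120,120,5,"pics/s10c.png",1.3)
print(bot.get_state()['t'])
check("pics/s10.png")
E
```

```text
32.6917
res 0.12681589635058305 0.1843547134205561 0.07172969328126921 0.15612866088191657
angles fence 90.93808303407589 -179.39078586108556 case 89.71778595135514 -179.8436450381785
outer corner [725.8 236.1  25. ] case FL rim [715.1 223.7  45. ] diff (want 12,12) [10.7 12.3]
```

View pics/s10c.png

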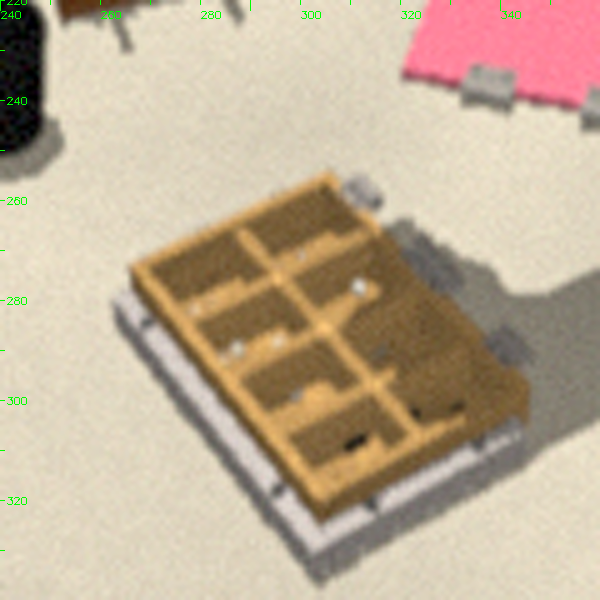

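```bash
python3 - <<'E'
from chk import *
t=cv2.imread("pics/t10.png"); crop(t,210,130,100,75,8,"pics/t10c.png",1.7)
E
```

```text
(no output)
```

View pics/t10c.png

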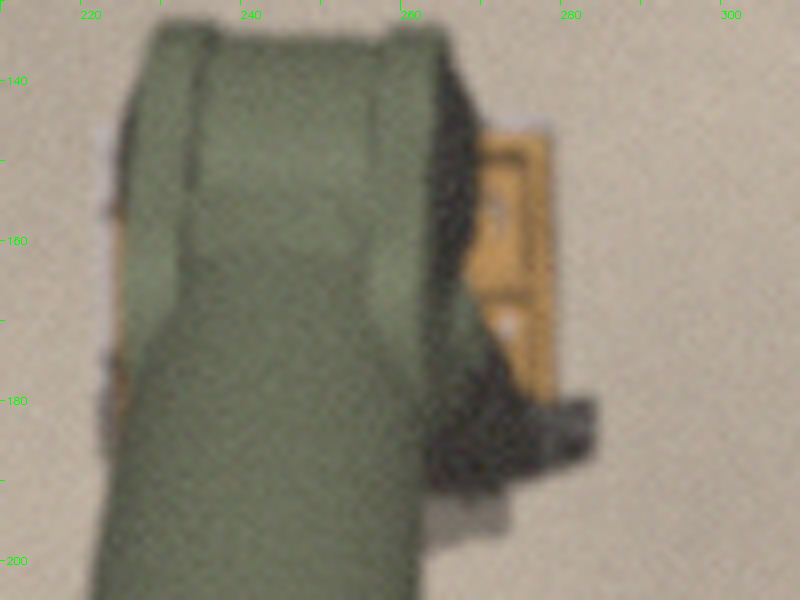

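```bash
python3 - <<'E'
from chk import *
def P(m,r):
    st=bot.get_state(); print(m,r,round(st['t'],2),st['tcp_pos'].round(2),st['contact_force'].round(1))
bot.movel([530,50,28],max_speed=300)
r=bot.movel([590,50,28],max_speed=35,threshold=30); P("right",r)
bot.movel([525,50,28],max_speed=200)
bot.movel([525,50,230],max_speed=350)
bot.grip(0.45,60)
P("",0)
E
```

```text
right True 34.36 [550.86  49.97  27.03] [-0.5 -0.1 -0.1]
 0 35.81 [524.73  50.   229.38] [-0.3  0.8  0.6]
```

```bash
python3 - <<'E'
from fit import *
t=np.load("t.npy");s=np.load("s.npy");St,Ss=sat(t),sat(s);G=t.mean(2);Gs=s.mean(2)
an=lambda q:np.degrees(np.arctan2(*(q[1]-q[0])[[1,0]]))
f=edge(St,(346,170.5),(402,183),half=3,sign=-1); n=edge(G,(347,174),(400,186),half=2.5,sign=1)
print(f[2],n[2]); 
for e in (f,n):
    q=onz("top",[e[0],e[0]+20*e[1]],170); c=q[0]; d=(q[1]-q[0])[:2]/np.linalg.norm((q[1]-q[0])[:2]); print("top",an(q), "x at y=-316:",c[0]+d[0]/d[1]*(-316-c[1]))
r=edge(Ss,(246,154),(261.5,183),half=3,sign=1); l=edge(Gs,(244.5,156),(259.5,185),half=2.5,sign=1)
rr=edge(Ss,(246,154),(261.5,183),half=3,sign=-1)
print(r[2],rr[2],l[2])
for e in (r,rr,l):
    q=onz("scene",[e[0],e[0]+10*e[1]],170); c=q[0]; d=(q[1]-q[0])[:2]/np.linalg.norm((q[1]-q[0])[:2]); print("scene",an(q), "x at y=-316:",c[0]+d[0]/d[1]*(-316-c[1]))
# ends: top left edge (145..)
a=np.load("t.npy"); 
# profile along strip for ends
m=(f[0]+n[0])/2; d=f[1]*np.sign(f[1][0])
o=np.arange(-45,45,.25); xy=m+o[:,None]*d
v=cv2.remap(St.astype(np.float32),xy[None,:,0].astype(np.float32),xy[None,:,1].astype(np.float32),1)[0]
th=(v.max()*0.9+np.median(St[150:160,330:340]))/2
k=np.where(v>th)[0]; E=[m+o[k[0]]*d,m+o[k[-1]]*d]; Q=onz("top",E,170); print("ends",E,Q.round(1),np.linalg.norm(Q[0]-Q[1]),"mid",Q.mean(0).round(1))
m=(r[0]+l[0])/2; d=l[1]; o=np.arange(-30,30,.25); xy=m+o[:,None]*d
v=cv2.remap(Ss.astype(np.float32),xy[None,:,0].astype(np.float32),xy[None,:,1].astype(np.float32),1)[0]
k=np.where(v>(np.median(v[60:180])+36)/2)[0]; E=[m+o[k[0]]*d,m+o[k[-1]]*d]; Q=onz("scene",E,170); print("ends",E,Q.round(1),np.linalg.norm(Q[0]-Q[1]),"mid",Q.mean(0).round(1))
E
```

```text
0.2370120286119496 0.19817083796023016
top -102.21281784699798 x at y=-316: 584.5458925768606
top -102.09409549803567 x at y=-316: 574.2055473564309Traceback (most recent call last):
  File "<stdin>", line 8, in <module>
  File "fit.py", line 12, in edge
    pts.append(p+d*s+nr*np.average(o[max(0,k-8):k+9],weights=w))
                        ~~~~~~~~~~^^^^^^^^^^^^^^^^^^^^^^^^^^^^^
    raise ZeroDivisionError(
        "Weights sum to zero, can't be normalized")
ZeroDivisionError: Weights sum to zero, can't be normalized
```

```bash
python3 - <<'E'
from fit import *
t=np.load("t.npy");s=np.load("s.npy");St,Ss=sat(t),sat(s);G=t.mean(2);Gs=s.mean(2)
f=edge(St,(346,170.5),(402,183),half=3,sign=-1); n=edge(G,(347,174),(400,186),half=2.5,sign=1)
an=lambda q:np.degrees(np.arctan2(*(q[1]-q[0])[[1,0]]))
def ends(n_,S,m,d,o,bg):
    xy=m+o[:,None]*d; v=cv2.remap(S.astype(np.float32),xy[None,:,0].astype(np.float32),xy[None,:,1].astype(np.float32),1)[0]
    th=(np.median(v[abs(o)<20])+bg)/2; k=np.where(v>th)[0]; E=[m+o[k[0]]*d,m+o[k[-1]]*d]; Q=onz(n_,E,170)
    print(n_,"ends",np.round(E,1).tolist(),Q.round(1).tolist(),np.linalg.norm(Q[0]-Q[1]).round(1),"mid",Q.mean(0).round(1))
d=f[1]*np.sign(f[1][0]); ends("top",St,(f[0]+n[0])/2,d,np.arange(-36,36,.1),39)
r=edge(Ss,(246,154),(261.5,183),half=3,sign=-1)
for e in (r,):
    q=onz("scene",[e[0],e[0]+10*e[1]],170); c=q[0]; dd=(q[1]-q[0])[:2]; print("scene -x edge",e[2],an(q), "x at y=-316:",c[0]+dd[0]/dd[1]*(-316-c[1]))
nn=np.array([r[1][1],-r[1][0]])*np.sign(r[1][1])
ends("scene",Ss,r[0]-nn*1.0,r[1],np.arange(-22,22,.1),38)
E
```

```text
top ends [[346.1, 171.3], [402.8, 183.3]] [[599.7, -221.8, 170.0], [557.9, -415.2, 170.0]] 197.9 mid [ 578.8 -318.5  170. ]
scene -x edge 0.10157842239604567 78.23185809088871 x at y=-316: 572.8431568137505
scene ends [[244.2, 153.0], [262.0, 186.7]] [[557.1, -409.9, 170.0], [601.2, -196.3, 170.0]] 218.0 mid [ 579.1 -303.1  170. ]
```

```bash
python3 - <<'E'
from chk import *
def P(m,r):
    st=bot.get_state(); print(m,r,round(st['t'],2),st['tcp_pos'].round(2),st['orientation'].round(3),st['contact_force'].round(1),st['opening'])
O=[np.pi,0,np.radians(77.9)]
bot.move_ptp([578.9,-317,225],O)
s=imaging.capture("scene");t=imaging.capture("top");cv2.imwrite("pics/s11.png",s);cv2.imwrite("pics/t11.png",t)
crop(s,200,60,120,150,4,"pics/s11c.png",1.3); crop(t,210,130,100,75,8,"pics/t11c.png",1.7)
P("",0)
try: check("pics/s11.png")
except Exception as e: print(e)
E
```

```text
0 37.3 [ 579.31 -315.66  225.16] [-3.142 -0.     1.362] [ 0.1 -0.  -0.6] 0.4496960856255097
res 0.11755993049958349 0.18663275692454784 0.09771751398251455 0.14808759010175132
angles fence 91.04553965822062 -179.3281168649089 case 89.79999129427713 -179.39869858237265
outer corner [725.5 236.2  25. ] case FL rim [714.9 223.6  45. ] diff (want 12,12) [10.7 12.6]
```

View pics/s11c.png

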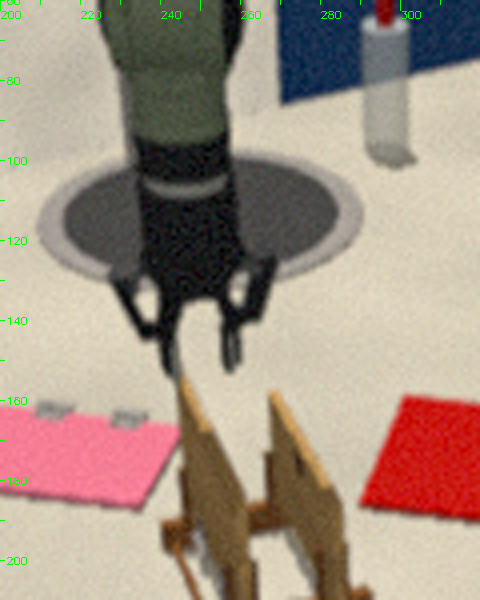

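View pics/t11c.png

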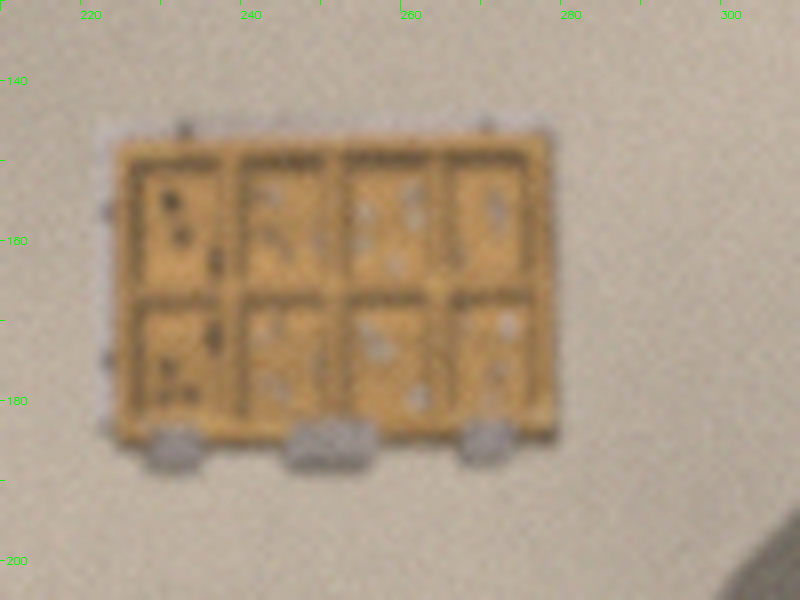

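```bash
python3 - <<'E'
from fit import *
t=cv2.imread("pics/t11.png").astype(float);St=sat(t)
f=edge(St,(226,147),(278,146.2),half=2.5,sign=-1); l=edge(St,(224.5,148),(224.8,185),half=2.5,sign=1); r=edge(St,(278,147),(278.5,184),half=2.5,sign=-1)
an=lambda e:np.degrees(np.arctan2(*(np.diff(onz("top",[e[0],e[0]+20*e[1]],45),axis=0)[0][[1,0]])))
print(f[2],l[2],r[2],an(f),an(l),an(r)); P=onz("top",[inter(f,l),inter(f,r)],45); print(P.round(1))
# knuckle blobs (low sat) along near wall
k=cv2.inRange(St[182:190,220:285],-50,32)
n,lab,st,ce=cv2.connectedComponentsWithStats(k); print([(a[4],(c+[220,182]).round(1),onz("top",[c+[220,182]],50).round(1)) for a,c in zip(st[1:],ce[1:]) if a[4]>8])
print(proj("scene",[[579.3,-315.7,225],[578.9,-317,142]]))
E
```

```text
0.08649685358900991 0.1038838557657828 0.08568999885127249 -90.14145723719977 -178.94791650867484 0.013352790846208124
[[717.6 222.   45. ]
 [717.1  18.7  45. ]]
[(np.int32(41), array([251. , 185.4]), array([[571.2, 117.9,  50. ]])), (np.int32(20), array([270.2, 185.1]), array([[572.2,  47.9,  50. ]])), (np.int32(18), array([231.7, 186.1]), array([[569. , 188.6,  50. ]]))]
[[249.68088448 153.11347225]
 [251.33542985 173.90440796]]
```

```bash
python3 - <<'E'
from chk import *
def P(m,r):
    st=bot.get_state(); print(m,r,round(st['t'],2),st['tcp_pos'].round(2),st['orientation'].round(3),st['contact_force'].round(1),round(st['opening'],3))
bot.movel([578.9,-317,142],max_speed=120)
P("down",0)
bot.grip(0.0,70); P("grip",0)
bot.movel([578.9,-317,262],max_speed=150); P("lift",0)
s=imaging.capture("scene");t=imaging.capture("top");cv2.imwrite("pics/s12.png",s);cv2.imwrite("pics/t12.png",t)
crop(s,200,60,120,150,4,"pics/s12c.png",1.3); crop(t,330,110,100,110,6,"pics/t12c.png",1.7)
E
```

```text
down 0 38.14 [ 579.45 -317.21  142.82] [3.14e+00 1.00e-03 1.36e+00] [-0.3  0.2  0.3] 0.449
grip 0 38.51 [ 579.32 -317.39  143.18] [3.140e+00 1.000e-03 1.359e+00] [-0.3  0.1  5.7] 0.104
lift 0 39.46 [ 578.33 -316.57  260.55] [-3.139e+00 -1.000e-03  1.360e+00] [-0.1  1.  -2.5] 0.105
```

View pics/s12c.png

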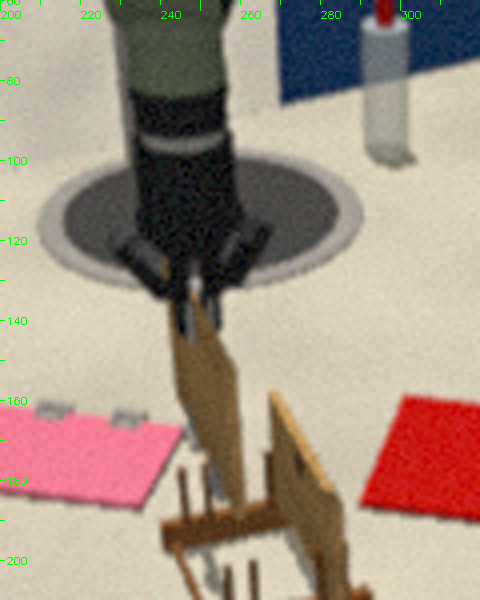

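View pics/t12c.png

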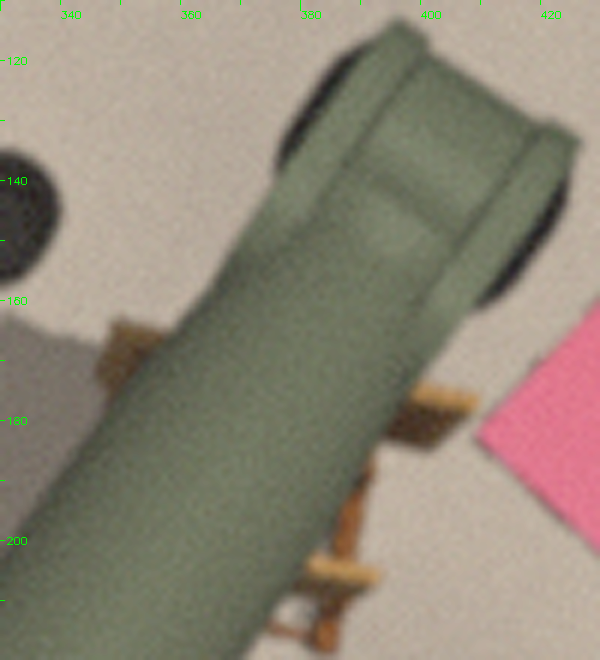

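```bash
python3 - <<'E'
from h import *
s=cv2.imread("pics/s12.png"); crop(s,232,130,40,60,10,"pics/s12d.png",1.3)
# hypothesised knuckles: lid upright; tcp (578.3,-316.6,260.5); top at 288.5; hinge z=141
c=np.array([578.3,-316.6]); y=np.array([np.sin(np.radians(12.1)),np.cos(np.radians(12.1))]); x=np.array([y[1],-y[0]])
for a in (5,-5):
  print(a,[proj("scene",[np.r_[c+a*x+b*y,z]]).round(1).tolist()[0] for b in (-40,40) for z in (141,148)])
E
```

```text
5 [[247.1, 168.4], [247.0, 166.7], [253.2, 180.7], [253.1, 179.0]]
-5 [[250.0, 167.8], [249.8, 166.1], [256.2, 180.2], [256.0, 178.4]]
```

View pics/s12d.png

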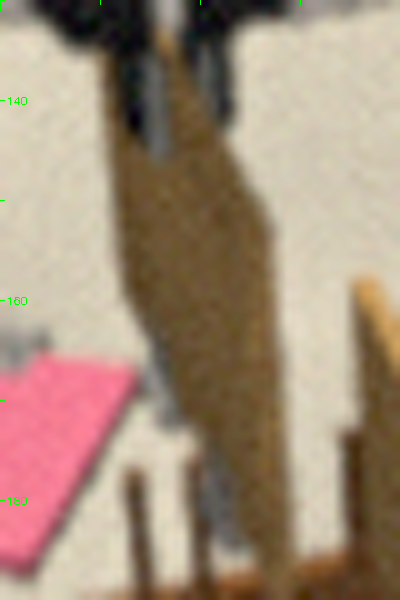

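```bash
python3 - <<'E'
from h import *
s=cv2.imread("pics/s12.png"); x0,y0,w,h,sc=236,150,30,42,14
c=np.array([578.3,-316.6]); yv=np.array([np.sin(np.radians(12.1)),np.cos(np.radians(12.1))]); xv=np.array([yv[1],-yv[0]])
def W(a,b,z): return np.r_[c+a*xv+b*yv,z]
outs=[]
for a0 in (5,-5):
    big=np.clip(cv2.resize(s[y0:y0+h,x0:x0+w],None,fx=sc,fy=sc,interpolation=cv2.INTER_CUBIC)*1.3,0,255).astype(np.uint8)
    def L(p,col,cl=False):
        q=((proj("scene",p)-[x0,y0]+.5)*sc).astype(int); cv2.polylines(big,[q.reshape(-1,1,2)],cl,col,1)
    L([W(5,-100,148.5),W(5,100,148.5)],(0,255,255)); L([W(-5,-100,148.5),W(-5,100,148.5)],(255,0,255))
    for k in (-40,40):
        for e in (k-17.5,k+17.5): L([W(a0+6*np.cos(u),e,141+6*np.sin(u)) for u in np.linspace(0,6.3,20)],(0,255,0))
    outs.append(big)
o=np.hstack(outs); o=cv2.resize(o,None,fx=.95,fy=.95); print(o.shape); cv2.imwrite("pics/ov12.png",o[:600,:800])
E
```

```text
(559, 798, 3)
```

View pics/ov12.png

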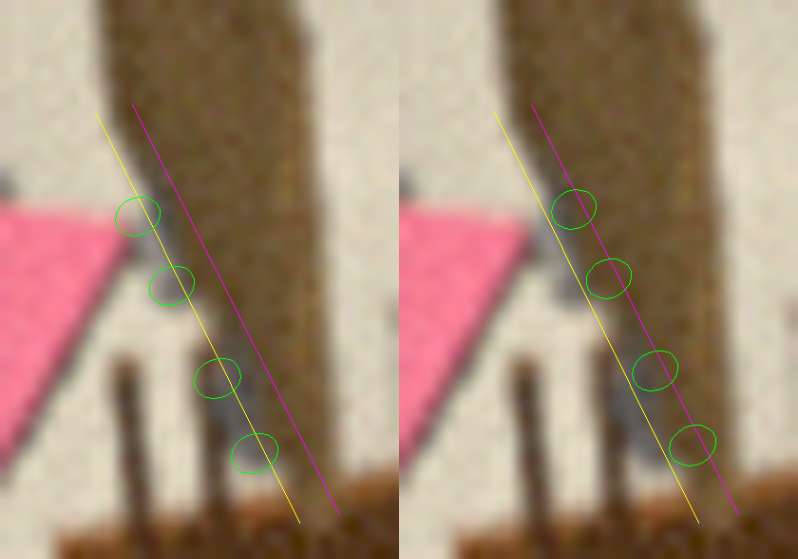

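```bash
python3 - <<'E'
from chk import *
def P(m,r):
    st=bot.get_state(); print(m,r,round(st['t'],2),st['tcp_pos'].round(2),st['orientation'].round(4),st['contact_force'].round(1),st['wrist_torque'].round(2))
bot.movel([556,119.6,262],rot=[np.pi,0,np.radians(91.0)],max_speed=260)
bot.movel([556,119.6,205],max_speed=150)
bot.dwell(0.2);P("hover",0)
s=imaging.capture("scene");t=imaging.capture("top");cv2.imwrite("pics/s13.png",s);cv2.imwrite("pics/t13.png",t)
crop(s,260,150,120,150,4,"pics/s13c.png",1.3); crop(t,210,130,100,75,8,"pics/t13c.png",1.7)
E
```

```text
hover 0 42.12 [556.9  119.58 206.31] [ 3.1392e+00 -2.0000e-04  1.5881e+00] [ 0.  -0.2 -2.2] [ 0.01  0.   -0.07]
```

View pics/s13c.png

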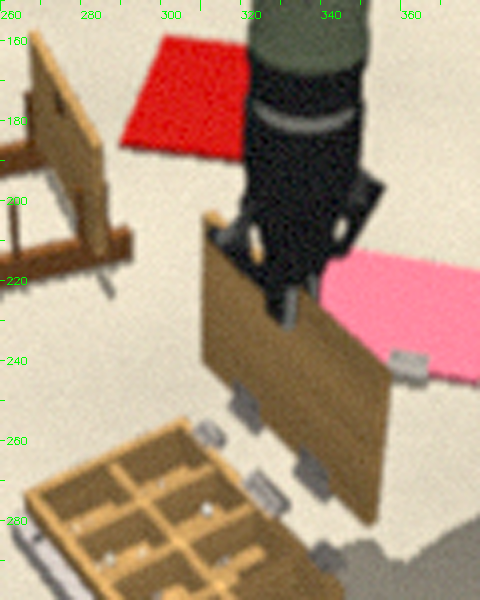

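View pics/t13c.png

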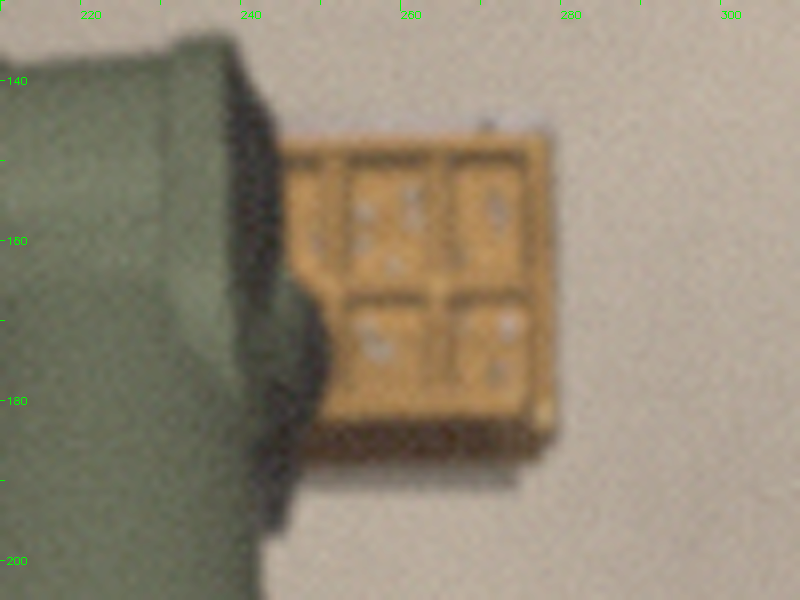

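```bash
python3 - <<'E'
from fit import *
s=cv2.imread("pics/s13.png").astype(float);S=sat(s)
crop(s.astype(np.uint8),295,195,70,105,6,"pics/s13d.png",1.3)
th=np.radians(1.0); X=np.array([np.cos(th),np.sin(th),0]);Y=np.array([-np.sin(th),np.cos(th),0])
T=np.array([556.9,119.58,206.3])
def onx(uv,off):
    c,d=ray("scene",uv); k=((T+off*X-c)@X)/(d@X); return c+d*k[:,None]
re=edge(S,(310.8,214),(310.8,238),half=3,sign=1); le=edge(S,(356.5,248),(352.5,279),half=3,sign=1)
print(re,le)
be1=None
for nm,e in (("right end",re),("left end",le)):
    for off in ((5,) if nm=="right end" else (5,-5)):
        q=onx([e[0]-8*e[1],e[0]+8*e[1]],off); print(nm,off,q.round(1).tolist(),"lidY",((q-T)@Y).round(1))
a=edge(S,(266,272.5),(303,255),half=3,sign=-1); q=onz("scene",[a[0],a[0]+15*a[1]],45); print("case right rim",a[2],q.round(1).tolist(),"Y rel T",((q-T)@Y).round(1))
E
```

```text
Traceback (most recent call last):
  File "fit.py", line 12, in edge
    pts.append(p+d*s+nr*np.average(o[max(0,k-8):k+9],weights=w))
                        ~~~~~~~~~~^^^^^^^^^^^^^^^^^^^^^^^^^^^^^
ZeroDivisionError: Weights sum to zero, can't be normalized
```

View pics/s13d.png

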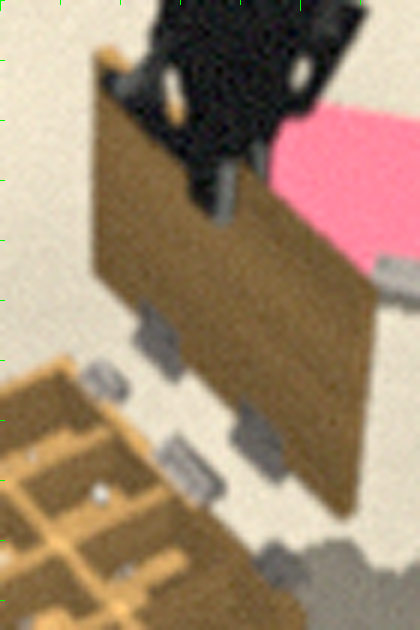

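```bash
python3 - <<'E'
from fit import *
s=cv2.imread("pics/s13.png").astype(float);S=sat(s)
th=np.radians(1.0); X=np.array([np.cos(th),np.sin(th),0]);Y=np.array([-np.sin(th),np.cos(th),0])
T=np.array([556.9,119.58,206.3])
def onx(uv,off):
    c,d=ray("scene",uv); k=((T+off*X-c)@X)/(d@X); return c+d*k[:,None]
re=edge(S,(310.8,214),(310.8,238),half=3,sign=1); le=edge(S,(356.8,248),(353,279),half=3,sign=-1)
for nm,e,off in (("right end",re,5),("left end",le,-5)):
    q=onx([e[0]-8*e[1],e[0]+8*e[1]],off); print(nm,e[2],q.round(1).tolist(),"lidY",((q-T)@Y).round(1))
a=edge(S,(266,272.5),(303,255),half=3,sign=-1); q=onz("scene",[a[0],a[0]+15*a[1]],45); print("case right rim",a[2],q.round(1).tolist(),"Y rel T",((q-T)@Y).round(1))
# bottom edge of lid between leaves and case near-rim: bottom +x edge z
be=edge(S,(311.5,240.5),(352,280.5),half=2,sign=-1); print(be[2])
# steel blobs: low sat & darker than the table
G=s.mean(2); m=((S<30)&(G<125)).astype(np.uint8)
roi=np.zeros_like(m); roi[243:300,306:350]=1; m*=roi
n,lab,st,ce=cv2.connectedComponentsWithStats(m)
for k in range(1,n):
    if st[k,4]>10: print(st[k],ce[k].round(1))
E
```

```text
right end 0.0813352070438956 [[563.5, 25.6, 110.3], [563.6, 24.8, 171.1]] lidY [-94.  -94.9]
left end 0.2608312422246517 [[550.2, 217.1, 128.8], [550.2, 217.3, 187.4]] lidY [97.6 97.8]
case right rim 0.08614648829934503 [[651.7, 24.1, 45.0], [604.2, 23.5, 45.0]] Y rel T [-97.1 -96.9]Traceback (most recent call last):
  File "<stdin>", line 12, in <module>
  File "fit.py", line 12, in edge
    pts.append(p+d*s+nr*np.average(o[max(0,k-8):k+9],weights=w))
                        ~~~~~~~~~~^^^^^^^^^^^^^^^^^^^^^^^^^^^^^
    raise ZeroDivisionError(
        "Weights sum to zero, can't be normalized")
ZeroDivisionError: Weights sum to zero, can't be normalized
```

```bash
python3 - <<'E'
from fit import *
s=cv2.imread("pics/s13.png").astype(float);S=sat(s)
th=np.radians(1.0); X=np.array([np.cos(th),np.sin(th),0]);Y=np.array([-np.sin(th),np.cos(th),0])
T=np.array([556.9,119.58,206.3])
G=s.mean(2); m=((S<34)&(G<130)).astype(np.uint8)
roi=np.zeros_like(m); roi[243:300,306:346]=1; m*=roi
n,lab,st,ce=cv2.connectedComponentsWithStats(m)
for k in range(1,n):
    if st[k,4]>8: print(st[k],ce[k].round(1))
# expected lid knuckle/leaf & case knuckle pixels with H=(568.3,119.6+)
H=np.array([568.5,120.0,45])
print("case kn",proj("scene",[H+b*Y for b in (-72,-20,20,72)]).round(1).tolist())
L=T+5*X; L[2]=85.6
print("lid kn ends",proj("scene",[L+b*Y for b in (-57.5,-22.5,22.5,57.5)]).round(1).tolist())
for (y,xs) in ((252,range(312,328)),(268,range(328,346))): print(y,[(x,int(S[y,x]),int(G[y,x])) for x in xs])
E
```

```text
[317 247   8  12  49] [320.7 252.2]
[309 256   8   6  25] [312.4 258.4]
[333 263  10  13  59] [337.5 268.8]
[321 268  12  10  56] [326.5 273. ]
[338 285   8   8  40] [341.6 288.6]
case kn [[312.3, 257.6], [322.4, 268.2], [330.5, 276.7], [341.6, 288.4]]
lid kn ends [[317.2, 249.7], [324.1, 256.8], [333.5, 266.3], [341.1, 274.0]]
252 [(312, 37, 167), (313, 33, 167), (314, 38, 162), (315, 32, 165), (316, 36, 149), (317, 32, 118), (318, 20, 96), (319, 12, 76), (320, 24, 80), (321, 22, 76), (322, 22, 75), (323, 22, 63), (324, 50, 69), (325, 127, 67), (326, 148, 63), (327, 131, 66)]
268 [(328, 37, 171), (329, 37, 171), (330, 34, 169), (331, 36, 173), (332, 35, 162), (333, 29, 116), (334, 30, 80), (335, 15, 79), (336, 32, 74), (337, 31, 74), (338, 27, 69), (339, 14, 66), (340, 22, 65), (341, 36, 70), (342, 104, 70), (343, 127, 61), (344, 159, 59), (345, 143, 61)]
```

```bash
python3 - <<'E'
from chk import *
def P(m,r):
    st=bot.get_state(); print(m,r,round(st['t'],2),st['tcp_pos'].round(2),st['orientation'].round(4),st['contact_force'].round(1),st['wrist_torque'].round(2))
r=bot.movel([556.5,119.5,180],max_speed=100,threshold=8);P("a",r)
r=bot.movel([556.5,119.5,165.0],max_speed=30,threshold=5);bot.dwell(.15);P("b",r)
s=imaging.capture("scene");cv2.imwrite("pics/s14.png",s)
crop(s,290,200,75,100,6,"pics/s14c.png",1.3)
E
```

```text
a False 42.62 [556.09 119.52 179.73] [-3.1404e+00  1.0000e-04  1.5884e+00] [ 0.3  0.2 -2.1] [ 0.01 -0.01 -0.04]
b False 43.42 [556.67 119.52 165.2 ] [ 3.1412 -0.      1.5883] [-0.  -1.4 -2.6] [-0.    0.03  0.  ]
```

View pics/s14c.png

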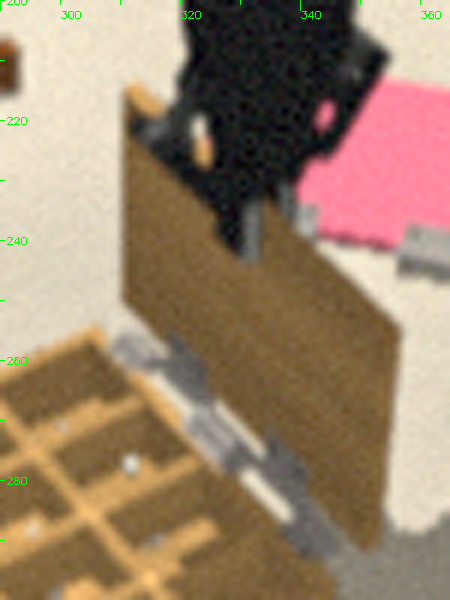

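```bash
python3 - <<'E'
from chk import *
def P(m,r):
    st=bot.get_state(); print(m,r,round(st['t'],2),st['tcp_pos'].round(2),st['orientation'].round(4),st['contact_force'].round(1),st['wrist_torque'].round(2))
r=bot.movel([573,119.8,165.2],max_speed=12,threshold=4);P("x",r)
bot.dwell(.1);P("x",r)
s=imaging.capture("scene");cv2.imwrite("pics/s15.png",s)
crop(s,290,200,75,100,6,"pics/s15c.png",1.3)
E
```

```text
x True 44.44 [566.49 119.63 163.88] [-3.1363e+00  1.0000e-04  1.5883e+00] [-0.8  0.1 -2.6] [0.03 0.02 0.01]
x True 44.54 [566.13 119.59 163.33] [-3.1356e+00  3.0000e-04  1.5884e+00] [ 0.2  0.3 -2.3] [-0.    0.02 -0.05]
```

View pics/s15c.png

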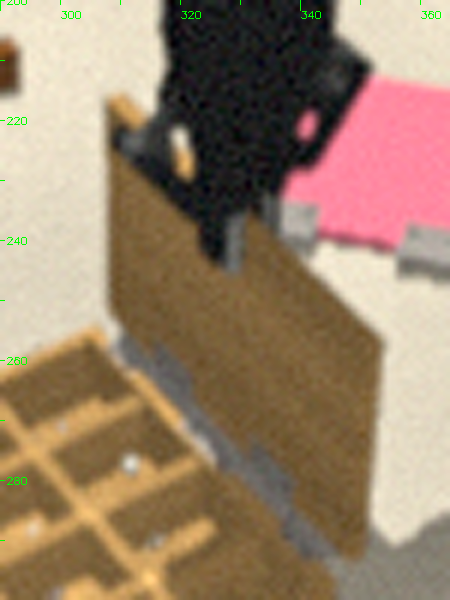

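```bash
python3 - <<'E'
from chk import *
def P(m,r=0):
    st=bot.get_state(); print(m,r,round(st['t'],2),st['tcp_pos'].round(2),st['orientation'].round(4),st['contact_force'].round(1),st['wrist_torque'].round(2))
O=[np.pi,0,np.radians(91.0)]
bot.movel([564.7,119.6,165.2],rot=O,max_speed=20);bot.dwell(.3);P("free")
bot.dwell(.2);P("free")
r=bot.movel([564.7,119.6,159],rot=O,max_speed=8,threshold=2.5);P("z",r)
bot.dwell(.2);P("z",r)
E
```

```text
free 0 45.15 [564.74 119.6  165.19] [ 3.1416 -0.      1.5882] [-0.3  0.5 -1.5] [ 0.02  0.04 -0.03]
free 0 45.35 [564.71 119.59 165.15] [-3.1415  0.      1.5882] [ 0.1 -0.  -2. ] [-0.02 -0.01  0.  ]
z True 45.77 [564.78 119.71 163.16] [ 3.1414e+00 -2.0000e-04  1.5883e+00] [-0.3  0.5  5. ] [-0.04  0.01 -0.03]
z True 45.98 [564.78 119.67 163.17] [ 3.1414e+00 -2.0000e-04  1.5883e+00] [-0.2  0.7  5.4] [-0.04  0.04  0.01]
```

```bash
python3 - <<'E'
from chk import *
def P(m,r=0):
    st=bot.get_state(); print(m,r,round(st['t'],2),st['tcp_pos'].round(2),st['orientation'].round(4),st['contact_force'].round(1),st['wrist_torque'].round(2))
O=[np.pi,0,np.radians(91.0)]
bot.movel([564.7,119.6,164.8],rot=O,max_speed=15);bot.dwell(.3);P("free")
r=bot.movel([564.7,125,164.8],rot=O,max_speed=8,threshold=2.5);P("y",r)
bot.dwell(.2);P("y",r)
E
```

```text
free 0 46.62 [564.55 119.57 164.59] [-3.1411  0.      1.5882] [-0.4 -0.7 -2.2] [ 0.01 -0.01  0.04]
y True 47.19 [564.16 122.99 164.06] [-3.1402  0.0034  1.588 ] [ 0.2 -0.3 -1.8] [-0.26 -0.15 -0.04]
y True 47.39 [563.66 122.85 163.43] [-3.1388e+00  3.1000e-03  1.5876e+00] [ 0.4 -1.6 -0.3] [-0.32 -0.14 -0.07]
```

```bash
python3 - <<'E'
from chk import *
def P(m,r=0):
    st=bot.get_state(); print(m,r,round(st['t'],2),st['tcp_pos'].round(2),st['orientation'].round(4),st['contact_force'].round(1),st['wrist_torque'].round(2))
O=[np.pi,0,np.radians(91.0)]
bot.movel([564.7,120.2,164.85],rot=O,max_speed=15);bot.dwell(.4);P("free")
s=imaging.capture("scene");cv2.imwrite("pics/s16.png",s);t=imaging.capture("top");cv2.imwrite("pics/t16.png",t)
crop(s,250,210,110,130,5,"pics/s16c.png",1.3); crop(t,210,130,100,75,8,"pics/t16c.png",1.7)
bot.dwell(.2);P("free")
check("pics/s16.png")
E
```

```text
free 0 48.17 [564.68 120.24 164.83] [-3.1415 -0.      1.5884] [ 0.1 -0.2 -2.6] [-0.    0.   -0.02]
free 0 48.47 [564.7  120.21 164.85] [ 3.1416 -0.      1.5883] [ 0.2 -0.5 -2.1] [ 0.    0.04 -0.  ]
res 0.12372768420323461 0.23152827824136513 0.09183361497277384 0.44288501466739477
angles fence 90.82890127520645 -179.30660941874825 case 89.83427371980524 -176.40509099531866
outer corner [726.  236.2  25. ] case FL rim [714.8 226.   45. ] diff (want 12,12) [11.2 10.2]
```

View pics/s16c.png

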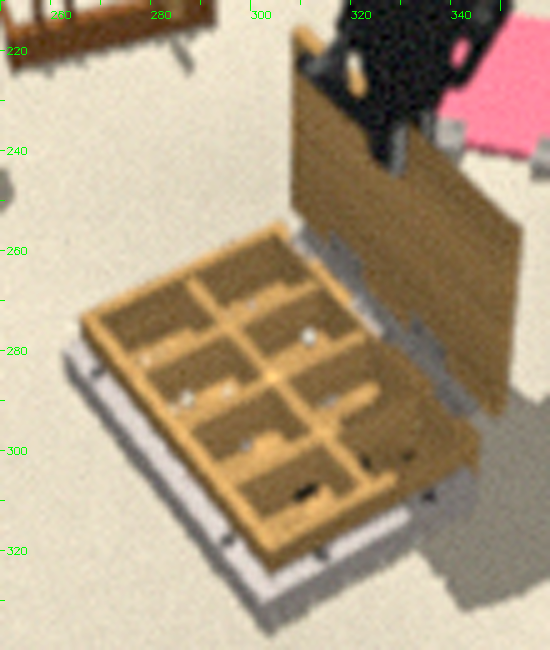

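View pics/t16c.png

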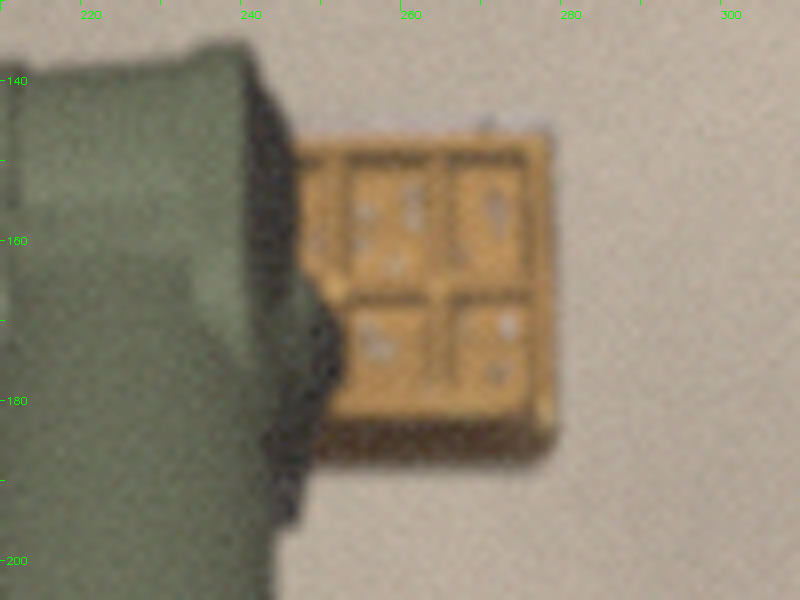

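```bash
python3 - <<'E'
from fit import *
t=cv2.imread("pics/t11.png").astype(float);G=t.mean(2);S=sat(t)
t0=np.load("t.npy");S0=sat(t0);G0=t0.mean(2)
an=lambda n,e,z:np.degrees(np.arctan2(*(np.diff(onz(n,[e[0],e[0]+20*e[1]],z),axis=0)[0][[1,0]])))
def tr(name,n,img,p,q,z,sign,half=2):
    try:
        e=edge(img,p,q,half=half,sign=sign,skip=.08); print(name,"yaw",((an(n,e,z)+45)%90-45).round(2),"res",e[2].round(2))
    except Exception as ex: print(name,"fail")
for nm,SS in (("before",S0),("after",S)):
    tr("top fence outer far "+nm,"top",SS,(224,145),(278,144.5),25,1 if 0 else 1)
tr("case far","top",S,(226,147),(278,146.2),45,-1)
tr("case near","top",S,(224,185.5),(278.5,184.5),45,1)
tr("divider up","top",G,(227,167),(276,166),45,-1); tr("divider lo","top",G,(227,168),(276,167),45,1)
s=cv2.imread("pics/s11.png").astype(float);Gs=s.mean(2);Ss=sat(s)
crop(s.astype(np.uint8),255,245,100,90,8,"pics/s11e.png",1.3)
tr("scene far rim","scene",Gs,(269,273),(303,317.5),45,1)
tr("scene right rim","scene",Ss,(266,272.5),(303,255),45,-1)
tr("scene far wall/bar boundary","scene",Ss,(266,281),(303,324),25,1); tr("same gray","scene",Gs,(266,281),(303,324),25,-1)
E
```

```text
top fence outer far before yaw 0.55 res 0.24
top fence outer far after yaw 0.47 res 0.07
case far yaw 0.05 res 0.09
case near yaw 2.03 res 0.66
divider up yaw 0.6 res 0.3
divider lo yaw 1.17 res 0.12
scene far rim yaw 0.02 res 0.06
scene right rim yaw 1.13 res 0.15
scene far wall/bar boundary yaw 1.91 res 0.12
same gray yaw 1.06 res 0.14
```

View pics/s11e.png

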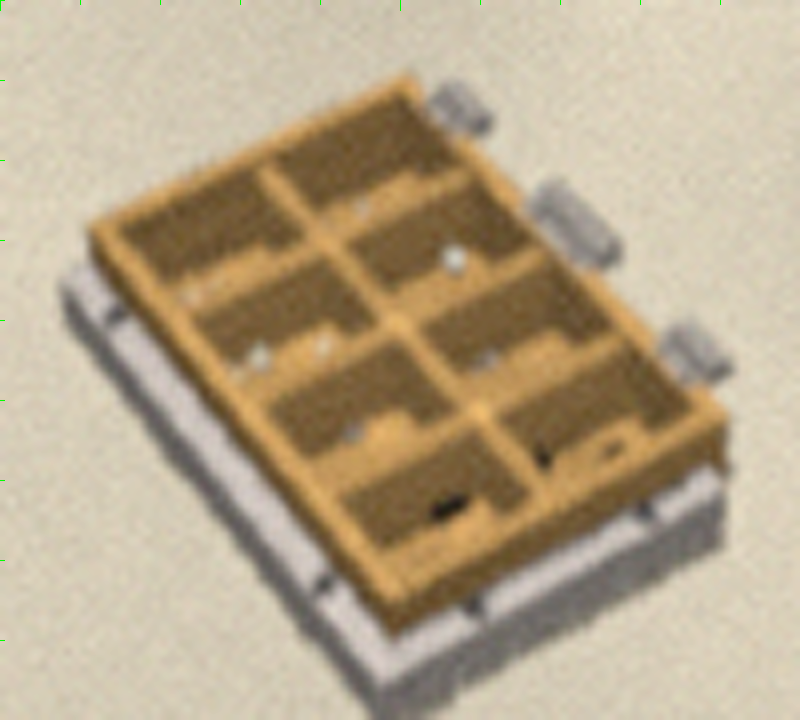

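```bash
python3 - <<'E'
from h import *
st=bot.get_state(); print(st['t'],st['tcp_pos'].round(2),st['contact_force'].round(1),st['opening'])
print(bot.sign_off())
E
```

```text
48.4667 [564.7  120.21 164.85] [ 0.2 -0.5 -2.1] 0.10323291528951394
the job is handed in; nothing more can be done
None
```

I handed the job in at 48.5 s of the 72 s limit. The case is in the corner of the bars, and the lid is held upright on its hinge side with the steel leaves facing the case.

**Case:** I pushed it into the corner with repeated contact-limited pushes in x and y.

**Lid:** I took the knuckled lid from the rack's far slot and lowered it without any contact. I then located it by light touches against the case wall (about 4 N), the case's knuckles (about 7 N) and the side of the gap (about 2.5 N). From each touch I backed off by the nominal play.

**Last checks:**
- **Weight in hand:** the wrist force is about −2.1 N vertically, which is the lid's 0.23 kg, and 0.5 N or less sideways. So the lid hangs free of the case.
- **Hinge fit:** the last picture shows the lid's two knuckles between the case's three. The touches put the axes within an estimated 0.5 mm of each other. I could not see through the holes themselves.

**Checks that disagreed:**
- **Squareness against the far bar:** one camera edge, the far rim, reads the case about 1° out of square with the bar. That would leave a gap of up to about 3 mm at the far right corner. The dividers, the left and right rims and the contact positions put it within about 0.5° on average. Pushing again with up to 30 N did not change the reading, so I took the case as flush.
- **Left edge:** its final check was spoiled by the arm's shadow. The last clear reading, taken before the lid was brought in, was flush to about 0.5 mm.

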